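# Check freezer boxes out of the bench shelf

## Robot

A 6-joint arm with a two-finger parallel gripper is mounted at the origin on the work surface. World frame = base frame: x ahead of the robot, y to its left, z up, the work surface at z = 0. Lengths are in m, angles in degrees, forces in N, time in s.
With the tool pointing down it reaches from about 0.3 to 0.75 m from the base axis. Payload 8.5 kg.
Tool frame: the origin (TCP) lies midway between the tips of the shut fingers; the grasp point (between the pads) lies behind it (grasp_offset is the z of the grasp point in the tool frame, in m); z points along the fingers, y is the direction in which the jaws open and shut (so a half turn about z gives the same grasp; the last joint's range is limited). The gripper opens to 85 mm and grips with 20 to 120 N. Pads are 22 mm wide; open, the fingers measure 114 mm over their backs; the gripper's body (76 mm by 85 mm) begins 54 mm behind the grasp point. The pads swing forward as they close: fully open they stand 13 mm farther back than shut.
Start: joints at [-12.336, 21.807, 74.336, -0, 83.858, -12.336], TCP at [0.55, 0, 0.231] pointing down, gripper open.
Joint ranges: [-178.18, 178.18], [-50.72, 133.34], [12.68, 142.11], [-81.47, 261.47], [9.98, 163.14], [-165.26, 165.26]. Speed limits (degrees/s): [136.94, 136.94, 180, 180, 180, 180].

## Interface

Orientations are given as a 3x3 rotation matrix whose columns are the frame's x, y, z axes.
In Python, from rig import * gives the robot as it stands.
- The arm moves only by the shell command python3 -m pendant 'ROWS' [FORCE]. ROWS is JSON, one flat list of numbers, 7 for each row, row after row: the finger opening in mm, from 0 to 85.4, then the shift along the tool's x, y, z in units of 50 mm (1.0 is 50 mm), then the turn, a rotation vector about the tool's x, y, z in units of 8 degrees (1.0 is 8 degrees). In form: [hand, dx, dy, dz, wx, wy, wz, hand, dx, dy, dz, wx, wy, wz, ...]. A call has 1 to 12 rows; each row shifts and turns the commanded pose from where the row before left it, along the tool's axes as they then stand; what a row does not reach is not made up. A row lasts 1/10 s, in which the tool goes at most 50 mm and 8.59 degrees, less where a joint would pass 70% of its speed; a pose out of reach is approached as far as the arm can. A call is refused whole if a number of a shift passes 1 or a number of a turn 1, either way. A call with a gripper value outside its range is refused whole. The fingers move at their own pace and stop on an object; FORCE is the grip in N (left out, the last holds). Time passes only in rows, so rows that do not move let the fingers close. It gives the time, the measured TCP pose, the force and the opening at its end, in the units of the state.
- observe(): the state, without advancing time (a new reading comes with each control period).
- get_image(name): name is "scene" or "side" or "wrist"; returns a dict with "frame" (480x640x3 uint8, red, green, blue), "depth" (480x640 float32, m along the optical axis (not along the pixel's ray), 0 where there is no reading), "K" (3x3 intrinsics, pixels), "rvec" (rotation vector, rad) and "tvec" (3), from world to camera coordinates, as OpenCV has them. Camera axes: x right, y down, z forward; pixel columns grow to the right and rows downward; lengths in m; the calibration is good to about 2 mm. A picture is of the moment at which its call begins.
- close_job(): hands the job in, once; it reports no verdict.
The state is a dict: "time_s": time; "q": joint angles; "qvel": joint speeds; "joint_efforts": joint torques, N m; "position": TCP position; "tool_rot": TCP orientation; "ft_force": force on the tool from outside, world axes, zero at the start; "wrist_torque": the same for the moment, N m; "grip_width": finger opening in m.
Only numpy, scipy, OpenCV 4.12 (cv2) and the standard library are available. Lean on these libraries where they do the work, as an engineer would, in place of code of your own. Each camera call takes 0.05 s, during which the arm holds its last target.

## Task

Slide every freezer box forward from under the low steel shelf until it is clear of the lip, without prising it up against the lip, and set them all upright, label up, in the shallow tray, lengthwise front to back as they stood under the shelf. Then take the stick scanner and, in the order the boxes stood under the shelf from left to right (seen from the robot), hold its window squarely above the centre of each barcode label, about 8 cm away, steady for a good two seconds each. Finally stand the scanner back in its holster, head down and fully home, and leave the bottles and other things around undisturbed.

Things in the scene. Friction and masses are not known exactly. Their poses are not given: they have to be found in the camera images.
- box_1_mid (a point): left freezer box (may be absent): closed white box with grey lid, 132 mm long (own x) x 54 mm wide (own y) x 52 mm high, about 0.26 kg. The point is its centre, half-way up. It starts partly under the shelf at the left place (places 120 mm apart; left is +y), its front end (own -x, towards the robot) sticking out 45 to 60 mm in front of the lip. Its closed lid is fixed to it and it stays in one piece.
- label_1 (a point): centre of the barcode label (38 x 42 mm, white with black bars) on top of the left box's lid, 35 mm from the box's centre towards its front end; own z is the label's outward normal
- box_2_mid (a point): middle freezer box (may be absent): closed white box with grey lid, 132 mm long (own x) x 54 mm wide (own y) x 52 mm high, about 0.26 kg. The point is its centre, half-way up. It starts partly under the shelf at the middle place (places 120 mm apart; left is +y), its front end (own -x, towards the robot) sticking out 45 to 60 mm in front of the lip. Its closed lid is fixed to it and it stays in one piece.
- label_2 (a point): centre of the barcode label (38 x 42 mm, white with black bars) on top of the middle box's lid, 35 mm from the box's centre towards its front end; own z is the label's outward normal
- box_3_mid (a point): right freezer box (may be absent): closed white box with grey lid, 132 mm long (own x) x 54 mm wide (own y) x 52 mm high, about 0.26 kg. The point is its centre, half-way up. It starts partly under the shelf at the right place (places 120 mm apart; left is +y), its front end (own -x, towards the robot) sticking out 45 to 60 mm in front of the lip. Its closed lid is fixed to it and it stays in one piece.
- label_3 (a point): centre of the barcode label (38 x 42 mm, white with black bars) on top of the right box's lid, 35 mm from the box's centre towards its front end; own z is the label's outward normal
- shelf: low fixed steel shelf on the bench, 380 mm wide (own y), 120 mm deep, top 76 mm high, with side panels and a closed back 116 mm behind the front of its lip; open in front. The origin lies on the bench, midway across, 100 mm in front of the lip; own x points into the shelf. A box slides out along -x; pushed fully in it still sticks out about 16 mm.
- shelf_lip: the shelf's folded-down front lip, 380 mm wide, 4 mm thick; the origin is the middle of its lower front edge, 57 mm above the bench (5 mm above the box lids); it reaches up to 76 mm
- tray: fixed shallow aluminium tray with a grey liner, inner floor 170 mm (own x) x 360 mm (own y), 4 mm above the bench; rim 18 mm high above the bench, 6 mm thick. Origin: on the bench under the tray's centre. It stands beside the shelf, on either side of it.
- scanner_neck (a point): cordless stick scanner, 160 mm tall, 0.18 kg, standing head down in its holster: from below a head 38 x 64 x 44 mm (own x, y, z), above it a straight square neck 28 x 28 mm up to the top. The point lies on the neck's axis, 138 mm above the scanner's underside and 22 mm below the top. It reads by itself; there is no trigger to press.
- scanner_window (a point): centre of the scanner's underside, where the beam leaves along own -z (straight down when it stands upright); 138 mm below scanner_neck
- holster_seat (a point): fixed white charging holster behind the tray (far side from the robot): centre of its inner floor, 8 mm above the bench, where the scanner's underside rests. Inside 56 mm (own x) x 86 mm (own y), walls 4 mm thick up to 55 mm above the bench: the head goes in with 9 mm play in x and 11 mm in y when their x and y axes line up (either way round).
- jar_a: bystander: small jar on the shelf, 46 mm wide, 66 mm high; origin at the centre of its underside
- jar_b: bystander: small jar on the shelf, 46 mm wide, 66 mm high; origin at the centre of its underside
- dishes: bystander: stack of small clear dishes on the shelf, 60 mm wide, 34 mm high; origin at the centre of its underside
- timer: bystander: flat white bench timer, 62 x 72 x 18 mm; origin at the centre of its underside
- beaker: bystander: glass beaker, 72 mm wide, 90 mm high; origin at the centre of its underside
Things that resemble listed ones, but are neither listed nor needed, are in the scene too. Leave any pink look-alike of the part that bears box_2_mid alone.

How it is judged:
By the outcome, as a careful person would: the job done as asked, in the order asked, and still so for the second after the job is handed in, with the robot touching nothing.
Of box_1, box_2, box_3 only 2 to 3 are there at a start; the rules pass over those that are not, and their reading is None.
At some moment in a run one of box_1, box_2, box_3 may be knocked a few centimetres aside while the robot is not near it.
Once in a run the grip may slacken for a moment while it holds something.
It also fails if it takes over 210 s, if anything falls off the work surface, if the arm or the gripper's body presses on something with over 40 N, if the wrist force passes 120 N, or if a joint passes its speed limit or range.

## Working session

There is one attempt and no reset: what is moved stays moved. The work goes in short steps, Python scripts to look and compute and a shell command to move; the robot and the scene stay as the last step left them, time stands still between calls to the robot, and variables do not carry over. Pictures are saved under pics/ and viewed, and the job is handed in when it is done.

```bash
ls -la; mkdir -p pics; cat > h.py <<'E'
from rig import *
import numpy as np, cv2
def cam(n):
    im=get_image(n); R=cv2.Rodrigues(np.array(im["rvec"],float))[0]; t=np.array(im["tvec"],float).ravel()
    im["R"]=R; im["t"]=t; return im
def save(im,fn,crop=None,scale=1):
    f=im["frame"][:,:,::-1]
    if crop: u0,v0,u1,v1=crop; f=f[v0:v1,u0:u1]
    if scale!=1: f=cv2.resize(f,None,fx=scale,fy=scale,interpolation=cv2.INTER_CUBIC)
    cv2.imwrite("pics/"+fn,f)
def ray(im,u,v,z):
    d=im["R"].T@np.linalg.solve(im["K"],[u,v,1.]); c=-im["R"].T@im["t"]
    return c+d*(z-c[2])/d[2]
def pt(im,u,v):
    z=im["depth"][int(v),int(u)]
    return im["R"].T@(np.linalg.solve(im["K"],[u,v,1.])*z-im["t"])
def cloud(im):
    v,u=np.mgrid[0:480,0:640]; p=np.linalg.solve(im["K"],np.stack([u.ravel(),v.ravel(),np.ones(u.size)]))*im["depth"].ravel()
    return (im["R"].T@(p-im["t"][:,None])).T.reshape(480,640,3)
E
python3 - <<'E'
from h import *
np.set_printoptions(precision=4,suppress=True)
for n in ["scene","side","wrist"]:
    im=cam(n); save(im,n+"0.png"); print(n,-im["R"].T@im["t"],im["R"][2],im["K"][0,0], (im["depth"]>0).mean())
s=observe(); print(s)
import rig; print([a for a in dir(rig) if a[0]!='_'])
E
```

```text
total 12
drwxr-xr-x  3 agent agent 4096 Dec  7 14:59 .
drwxr-xr-x 23 root  root  4096 Dec  7 14:59 ..
drwxr-xr-x  2 agent agent 4096 Dec  7 14:59 pics
scene [ 1.7351 -0.7787  1.0406] [-0.6851  0.5029 -0.527 ] 582.0262651295728 0.9959537760416667
side [0.0637 1.1538 0.9995] [ 0.3367 -0.7146 -0.6132] 573.9628393314298 0.9336295572916666
wrist [0.5495 0.0798 0.3741] [-0.0012 -0.3097 -0.9508] 368.9180258870423 0.995849609375
{'time_s': 0.15, 'q': array([-12.3347,  21.834 ,  74.3731,   0.0024,  83.8577, -12.3368]), 'qvel': array([ 0.0195, -0.0762, -0.1848, -0.0764, -0.0035,  0.0864]), 'joint_efforts': array([  0.0019, -44.8624, -23.1344,  -0.0002,   0.0038,  -0.    ]), 'position': array([0.5498, 0.0001, 0.2308]), 'tool_rot': array([[-0.    ,  1.    , -0.0011],
       [ 1.    ,  0.    ,  0.0003],
       [ 0.0003, -0.0011, -1.    ]]), 'ft_force': array([ 0.3738,  0.0617, -0.3542]), 'wrist_torque': array([-0.0277,  0.0058,  0.0394]), 'grip_width': 0.08501155121659751}
['MotionError', 'close_job', 'get_image', 'grasp_offset', 'observe']
```

View pics/scene0.png

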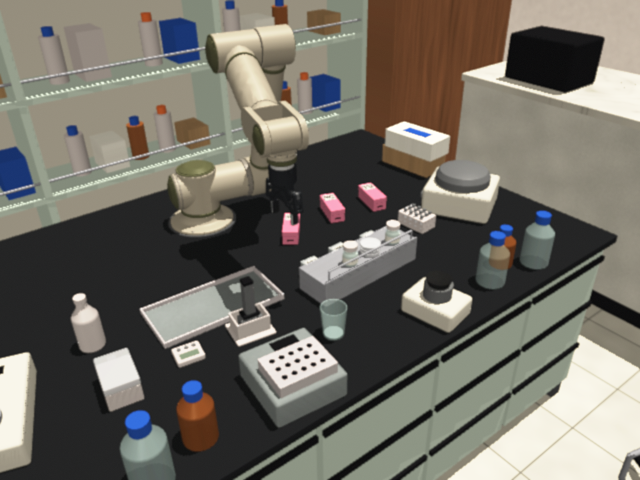

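View pics/side0.png

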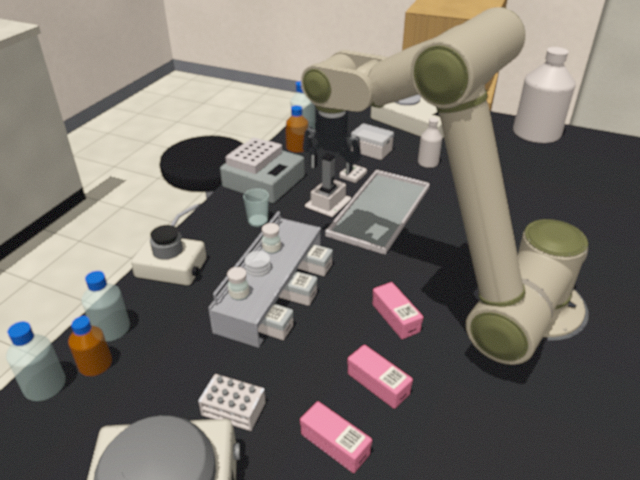

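View pics/wrist0.png

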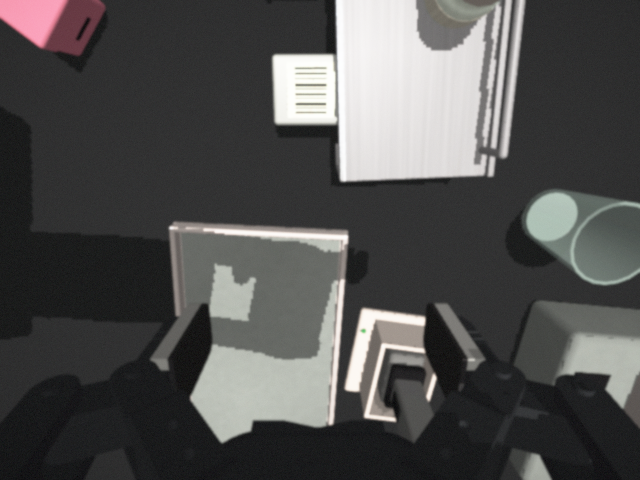

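```bash
python3 - <<'E'
from h import *
np.set_printoptions(precision=4,suppress=True)
im=cam("side"); save(im,"sidecrop.png",(200,150,440,380),3)
C=cloud(im)
for n,u,v in [("b3",318,252),("b2",300,283),("b1",275,315),("lipTopR",322,225),("shelftopfrontL",258,335),("jar",271,231),("jar2",237,275),("dish",258,261),("trayfloor",380,210),("beaker",257,195),("scannertop",330,157),("pink1",390,300),("tray corner",330,235),("tc",387,248),("tc",429,180),("tc",380,173)]:
    print(n,pt(im,u,v))
# box top pixels
f=im["frame"].astype(int)
sel=(abs(C[...,2]-0.052)<0.004)&(f.min(2)>110)&(C[...,0]>0.3)&(C[...,0]<0.8)&(C[...,1]>-0.2)
n,l,st,ce=cv2.connectedComponentsWithStats(sel.astype(np.uint8))
for i in range(1,n):
    if st[i,4]>60:
        P=C[l==i]; print(ce[i],st[i,4],P.mean(0),P.min(0),P.max(0))
E
```

```text
b3 [0.5411 0.0998 0.0523]
b2 [0.5333 0.2245 0.0501]
b1 [0.5387 0.346  0.05  ]
lipTopR [ 0.6108 -0.0832 -0.0054]
shelftopfrontL [0.5505 0.4068 0.0381]
jar [0.6365 0.171  0.1408]
jar2 [0.6307 0.3457 0.139 ]
dish [0.6305 0.2526 0.1086]
trayfloor [ 0.4785 -0.2161  0.0007]
beaker [ 0.8046 -0.0504  0.0677]
scannertop [ 0.631  -0.185   0.1643]
pink1 [0.3141 0.1899 0.0489]
tray corner [ 0.5677 -0.0421 -0.0001]
tc [ 0.3962 -0.0374  0.0122]
tc [ 0.39   -0.4418 -0.0002]
tc [ 0.543  -0.3973  0.0134]
[320.4253 194.0575] 87 [ 0.647  -0.1527  0.0515] [ 0.6095 -0.1988  0.048 ] [ 0.6761 -0.1345  0.0557]
[318.561  253.2683] 246 [0.5385 0.1022 0.0508] [0.5105 0.073  0.048 ] [0.5673 0.1312 0.0558]
[301.7987 281.261 ] 318 [0.5317 0.2176 0.0508] [0.5015 0.1877 0.048 ] [0.562  0.2454 0.056 ]
[388.1231 294.4185] 325 [0.3239 0.175  0.0505] [0.3    0.1344 0.048 ] [0.3608 0.2227 0.0554]
[278.3869 314.8125] 336 [0.5314 0.3431 0.0511] [0.5058 0.3139 0.0481] [0.5572 0.3708 0.0557]
[233.3585 323.6981] 106 [0.6112 0.4105 0.052 ] [0.5513 0.4069 0.048 ] [0.6724 0.4146 0.0559]
[360.6894 356.9129] 264 [0.315  0.3814 0.0507] [0.3001 0.3489 0.048 ] [0.336  0.4109 0.0553]
[320.6902 419.7405] 736 [0.3296 0.5573 0.0507] [0.3002 0.5221 0.048 ] [0.3646 0.591  0.0555]
```

```bash
python3 - <<'E'
from h import *
np.set_printoptions(precision=4,suppress=True)
im=cam("wrist")
C=cloud(im)
f=im["frame"].astype(int)
for n,u,v in [("box far-left",276,60),("boxc",285,90),("box bl",278,120),("shelf front",345,100),("shelf back",480,100),("shelf corner",343,178),("shelfBR",490,172),("tray tl",175,228),("tr",343,234),("scanner top",400,365)]:
    print(n,C[v,u])
E
```

```text
box far-left [0.5163 0.1207 0.0516]
boxc [0.523  0.0984 0.0524]
box bl [0.5166 0.0751 0.0532]
shelf front [0.5703 0.0899 0.0767]
shelf back [0.6726 0.0899 0.0768]
shelf corner [0.57   0.0307 0.0769]
shelfBR [0.6858 0.0362 0.0817]
tray tl [ 0.4049 -0.0301  0.0166]
tr [ 0.5755 -0.0369  0.0155]
scanner top [ 0.6328 -0.1614  0.0606]
```

```bash
python3 -m pendant '[85,0.5,-0.125,0,0,0,0,85,0.5,-0.125,0,0,0,0,85,0.5,-0.125,0,0,0,0,85,0.5,-0.125,0,0,0,0,85,0.5,-0.125,0,0,0,0,85,0.5,-0.125,0,0,0,0,85,0.5,-0.125,0,0,0,0,85,0.5,-0.125,0,0,0,0]'
python3 -m pendant '[85,0,0,0,0,0,-0.9375,85,0,0,0,0,0,-0.9375,85,0,0,0,0,0,-0.9375,85,0,0,0,0,0,-0.9375,85,0,0,0,0,0,-0.9375,85,0,0,0,0,0,-0.9375,85,0,0,0,0,0,-0.9375,85,0,0,0,0,0,-0.9375,85,0,0,0,0,0,-0.9375,85,0,0,0,0,0,-0.9375,85,0,0,0,0,0,-0.9375,85,0,0,0,0,0,-0.9375]'
python3 - <<'E'
from h import *
np.set_printoptions(precision=4,suppress=True)
im=cam("wrist"); save(im,"wrist1.png"); s=observe(); print(s["q"],s["position"],s["tool_rot"],grasp_offset)
C=cloud(im); f=im["frame"].astype(int)
sel=(abs(C[...,2]-0.052)<0.005)&(f.min(2)>90)
n,l,st,ce=cv2.connectedComponentsWithStats(sel.astype(np.uint8))
for i in range(1,n):
    if st[i,4]>200: 
        P=C[l==i]; print(ce[i],st[i,4],P.mean(0),np.percentile(P,1,0),np.percentile(P,99,0), cv2.minAreaRect((P[:,:2]*1000).astype(np.float32)))
P=C[(abs(C[...,2]-0.0765)<0.004)&(f.min(2)>90)]; print("shelf",np.percentile(P,1,0),np.percentile(P,99,0), cv2.minAreaRect((P[:,:2]*1000).astype(np.float32)))
E
```

```text
time_s: 1.05
position: [0.4996, 0.201, 0.2313]
tool_rot: [[0.0, 1.0, -0.0], [1.0, -0.0, -0.0], [-0.0, -0.0, -1.0]]
ft_force: [-0.8, -0.1, 0.4]
grip_width: 0.085
time_s: 2.25
position: [0.4999, 0.2, 0.2312]
tool_rot: [[-1.0, -0.005, -0.0], [-0.005, 1.0, -0.0], [0.0, -0.0, -1.0]]
ft_force: [-0.6, 0.1, -0.9]
grip_width: 0.0851
[  9.1992  20.6551  76.1701   0.0014  83.1904 -81.472 ] [0.4999 0.2    0.2312] [[-0.9999 -0.0117 -0.0003]
 [-0.0117  0.9999 -0.    ]
 [ 0.0003 -0.     -1.    ]] -0.0187
[275.2197  13.1653] 1543 [0.3464 0.1671 0.0522] [0.3375 0.1408 0.049 ] [0.3619 0.19   0.0542] ((350.2669982910156, 165.3517303466797), (26.035058975219727, 55.61373519897461), 0.7434529066085815)
[333.3398 240.8161] 3567 [0.5314 0.2152 0.0526] [0.5033 0.1888 0.0488] [0.5617 0.2419 0.0546] ((533.0169677734375, 215.22274780273438), (60.20165252685547, 54.09043884277344), 2.5426928997039795)
[467.3609 241.9538] 2990 [0.5317 0.339  0.0525] [0.5087 0.3138 0.0482] [0.5567 0.3662 0.0546] ((533.3925170898438, 340.2794189453125), (50.6619987487793, 53.99739074707031), 0.991296112537384)
[208.8834 247.5113] 3284 [0.5385 0.0998 0.0527] [0.5127 0.0731 0.0485] [0.5666 0.1256 0.0547] ((540.4407958984375, 98.69114685058594), (56.36107635498047, 54.63924026489258), 0.15184974670410156)
[111.7178 471.4149] 241 [ 0.8154 -0.0365  0.0527] [ 0.8029 -0.049   0.0474] [ 0.8223 -0.0174  0.0568] ((815.35400390625, -34.8337516784668), (38.793521881103516, 9.81697940826416), 58.8886604309082)
shelf [0.555  0.0325 0.0739] [0.6797 0.408  0.0788] ((632.7978515625, 165.00021362304688), (201.76560974121094, 511.3898620605469), 16.416526794433594)
```

View pics/sidecrop.png

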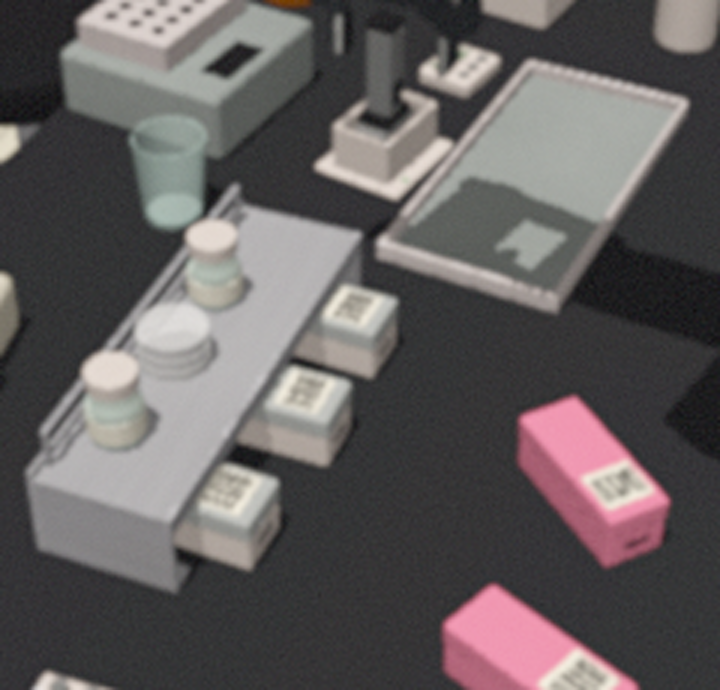

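View pics/wrist1.png

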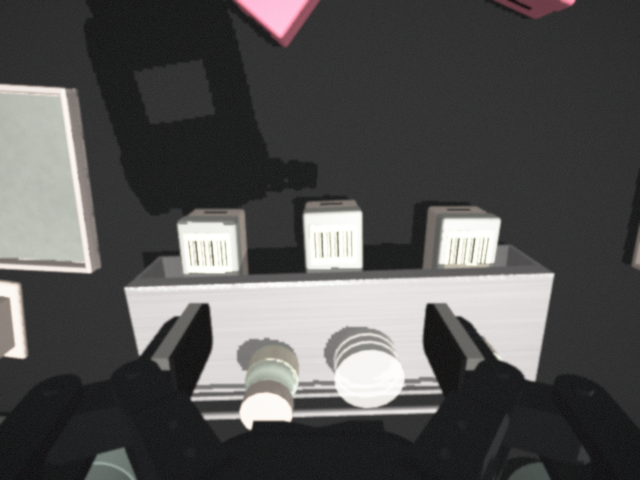

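```bash
python3 - <<'E'
from h import *
np.set_printoptions(precision=4,suppress=True)
im=cam("wrist"); C=cloud(im); f=im["frame"].astype(int)
print(observe()["position"],observe()["tool_rot"])
P=C[(abs(C[...,2]-0.0765)<0.005)&(f.min(2)>90)&(C[...,0]<0.62)]
ys=[];xs=[]
for y in np.arange(0.04,0.4,0.01):
    Q=P[abs(P[:,1]-y)<0.005]
    if len(Q)>5: ys.append(y); xs.append(np.percentile(Q[:,0],3))
a=np.polyfit(ys,xs,1); print("front edge x=",a, np.degrees(np.arctan(a[0])), np.round(xs,4))
f2=f
for yc in (0.0987,0.2152,0.3395):
    B=C[(abs(C[...,2]-0.052)<0.005)&(abs(C[...,1]-yc)<0.04)&(C[...,0]<0.58)&(f.min(2)>60)]
    fx=[];L=[];Rr=[]
    for y in np.arange(yc-0.02,yc+0.021,0.005):
        Q=B[abs(B[:,1]-y)<0.0025]; fx.append(np.percentile(Q[:,0],3))
    xx=np.arange(0.52,0.555,0.005)
    for x in xx:
        Q=B[abs(B[:,0]-x)<0.003]; L.append(np.percentile(Q[:,1],2));Rr.append(np.percentile(Q[:,1],98))
    L=np.array(L);Rr=np.array(Rr)
    print(yc,"front",np.mean(fx),"yaw by front",np.degrees(-np.polyfit(np.arange(-0.02,0.021,.005),fx,1)[0]),"mid",((L+Rr)/2).mean(),"w",(Rr-L).mean(),"yaw by sides",np.degrees(np.polyfit(xx,(L+Rr)/2,1)[0]))
E
```

```text
[0.4999 0.2    0.2312] [[-1.     -0.0011 -0.0002]
 [-0.0011  1.     -0.    ]
 [ 0.0002 -0.     -1.    ]]
front edge x= [-0.0415  0.5691] -2.3783136852131697 [0.5674 0.567  0.5665 0.566  0.5656 0.5652 0.5646 0.5646 0.5641 0.5638
 0.5632 0.563  0.5625 0.562  0.5617 0.5612 0.5608 0.5604 0.5601 0.5596
 0.5591 0.5587 0.5582 0.558  0.5574 0.5573 0.5566 0.5559 0.5554 0.5552
 0.5548 0.5545 0.5542 0.5536 0.5533 0.5529]
0.0987 front 0.5132685554726898 yaw by front -0.08122078172478243 mid 0.09953067243443772 w 0.05137836834560909 yaw by sides -0.43920369568513934
0.2152 front 0.5040406621265786 yaw by front 2.901885989017375 mid 0.2150667566639482 w 0.05072665223343857 yaw by sides 2.5099858345813058
0.3395 front 0.509280217209587 yaw by front 0.851756378938956 mid 0.339787997586501 w 0.05144793167678023 yaw by sides 0.5429244412247985
```

```bash
python3 -m pendant '[85,-0.14,-0.402,0.2,0,0,0,85,-0.14,-0.402,0.2,0,0,0,85,-0.14,-0.402,0.2,0,0,0,85,-0.14,-0.402,0.2,0,0,0,85,-0.14,-0.402,0.2,0,0,0,85,0,0,0.5,0,0,0,85,0,0,0.5,0,0,0,85,0,0,0.5,0,0,0,85,0,0,0.5,0,0,0,85,0,0,0.4,0,0,0,85,0,0,0.3,0,0,0]'
python3 - <<'E'
from h import *
np.set_printoptions(precision=4,suppress=True)
im=cam("wrist"); save(im,"w2.png"); im=cam("side"); save(im,"s2.png",(200,150,440,380),3);s=observe(); print(s["position"],s["ft_force"])
E
```

```text
time_s: 3.45
position: [0.5346, 0.0995, 0.045]
tool_rot: [[-1.0, 0.004, -0.001], [0.004, 1.0, 0.0], [0.001, 0.0, -1.0]]
ft_force: [-0.3, -0.3, 0.7]
grip_width: 0.085
[0.534  0.0995 0.0446] [ 0.3318 -0.0501  0.0873]
```

View pics/w2.png

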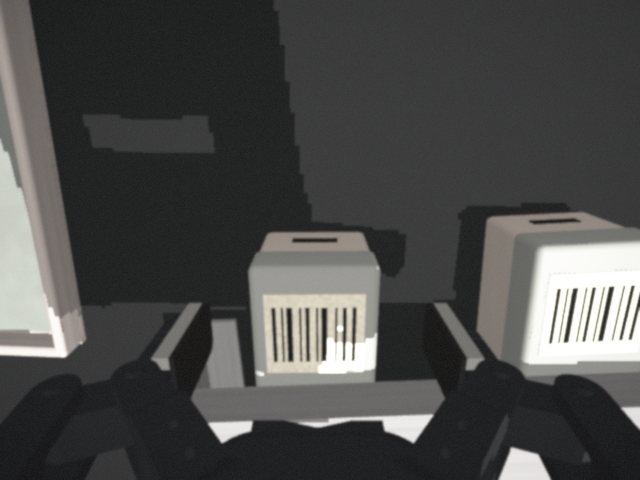

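View pics/s2.png

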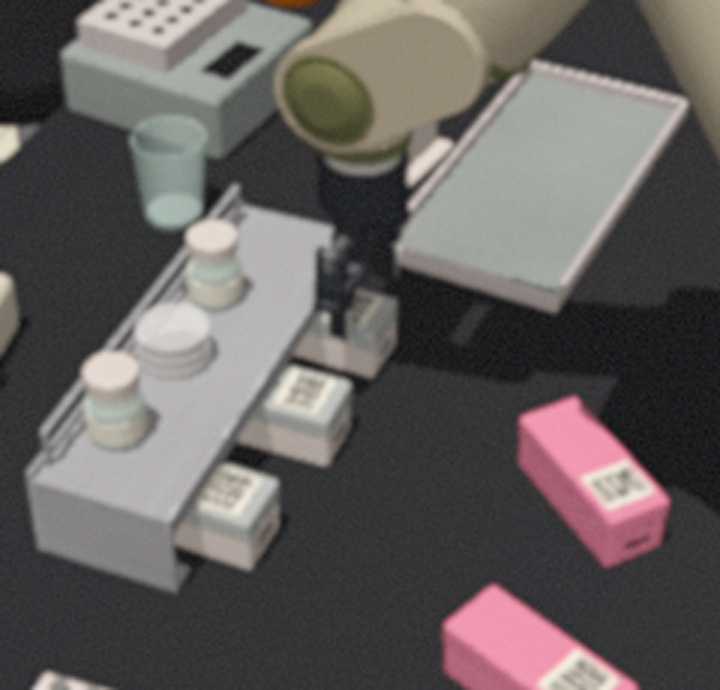

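```bash
python3 -m pendant '[85,0,0,0.28,0,0,0,85,0,0,0.28,0,0,0,40,0,0,0,0,0,0,40,0,0,0,0,0,0,40,0,0,0,0,0,0,40,0,0,0,0,0,0,40,0,0,0,0,0,0,40,0,0,0,0,0,0]' 40
```

```text
time_s: 4.35
position: [0.5356, 0.0995, 0.0195]
tool_rot: [[-1.0, 0.001, 0.002], [0.001, 1.0, -0.0], [-0.002, -0.0, -1.0]]
ft_force: [-0.3, -0.4, 6.2]
grip_width: 0.0535
```

```bash
python3 -m pendant '[40,0.1,0,0,0,0,0,40,0.15,0,0,0,0,0,40,0.2,0,0,0,0,0,40,0.2,0,0,0,0,0,40,0.2,0,0,0,0,0,40,0.25,0,0,0,0,0,40,0.25,0,0,0,0,0,40,0.25,0,0,0,0,0,40,0.25,0,0,0,0,0,40,0.15,0,0,0,0,0,40,0,0,0,0,0,0]' 
python3 - <<'E'
from h import *
np.set_printoptions(precision=4,suppress=True)
im=cam("wrist"); save(im,"w3.png"); im=cam("side"); save(im,"s3.png",(200,150,440,380),3);s=observe(); print(s["position"],s["ft_force"])
E
```

```text
time_s: 5.45
position: [0.4354, 0.0995, 0.0195]
tool_rot: [[-1.0, 0.0, 0.004], [0.0, 1.0, -0.0], [-0.004, -0.0, -1.0]]
ft_force: [0.8, -1.3, 12.0]
grip_width: 0.0534
[0.4354 0.0995 0.0195] [-0.3323 -1.5508 12.7662]
```

View pics/w3.png

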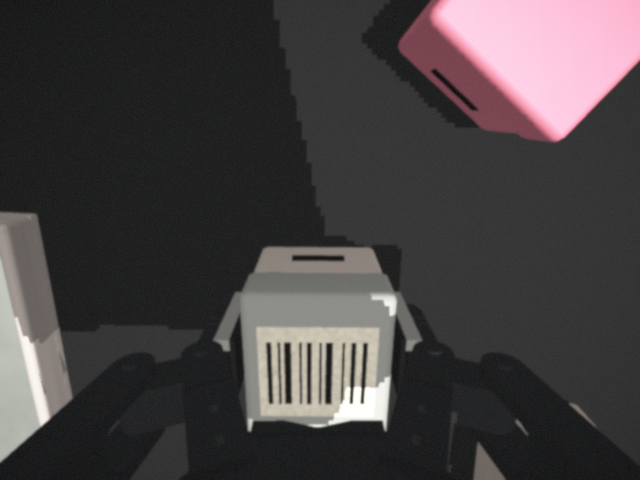

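View pics/s3.png

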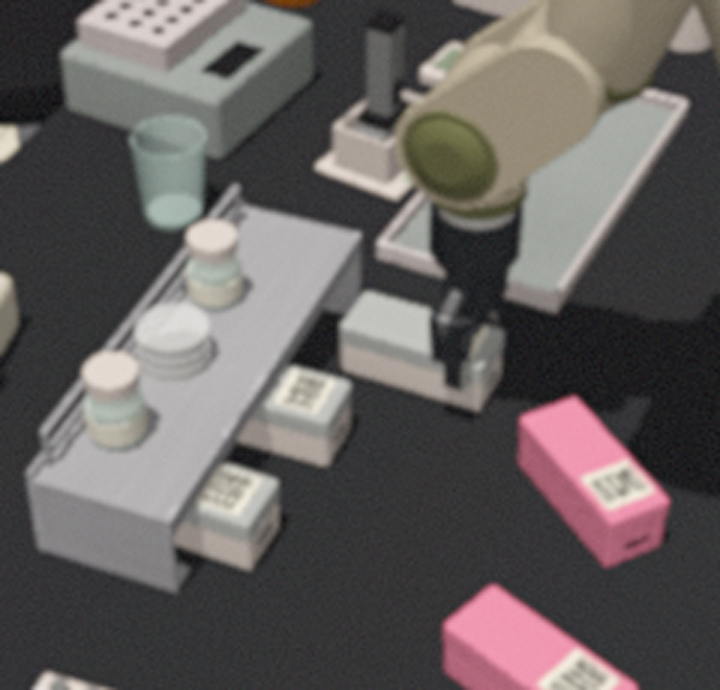

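```bash
python3 -m pendant '[80,0,0,0,0,0,0,80,0,0,0,0,0,0,80,0,0,-0.06,0,0,0,80,-0.2,0,0,0,0,0,80,-0.25,0,0,0,0,0,80,-0.25,0,0,0,0,0,80,-0.18,0,0,0,0,0,80,0,0,0,0,0,0,40,0,0,0,0,0,0,40,0,0,0,0,0,0,40,0,0,0,0,0,0,40,0,0,0,0,0,0]' 50
python3 -m pendant '[40,0,0,0,0,0,0,40,0,0,0,0,0,0]'
python3 - <<'E'
from h import *
np.set_printoptions(precision=4,suppress=True)
im=cam("side"); C=cloud(im); f=im["frame"].astype(int)
# tray rim and floor
m=(f.min(2)>80)&(C[...,2]<0.025)&(C[...,2]>-.01)&(C[...,0]>0.37)&(C[...,0]<0.61)&(C[...,1]<-0.02)&(C[...,1]>-0.43)
n,l,st,ce=cv2.connectedComponentsWithStats(m.astype(np.uint8))
i=1+np.argmax(st[1:,4]); P=C[l==i]; print(st[i],cv2.minAreaRect((P[:,:2]*1000).astype(np.float32)),P.min(0),P.max(0))
m=(f.min(2)>80)&(abs(C[...,2]-0.018)<0.005)&(C[...,0]>0.37)&(C[...,0]<0.61)&(C[...,1]<-0.02)&(C[...,1]>-0.43)
P=C[m]; print(len(P),P.min(0),P.max(0))
for y in np.arange(-0.38,-0.03,0.03):
    Q=P[abs(P[:,1]-y)<0.01]; Q1=Q[Q[:,0]<0.45]; Q2=Q[Q[:,0]>0.53]
    print(round(y,3), Q1[:,0].mean() if len(Q1) else 0, Q2[:,0].mean() if len(Q2) else 0)
E
```

```text
time_s: 6.75
position: [0.4785, 0.0996, 0.0215]
tool_rot: [[-1.0, -0.0, -0.001], [-0.0, 1.0, 0.0], [0.001, 0.0, -1.0]]
ft_force: [-1.9, 0.2, 4.0]
grip_width: 0.0539
time_s: 6.95
position: [0.4785, 0.0995, 0.0215]
tool_rot: [[-1.0, -0.0, -0.001], [-0.0, 1.0, -0.0], [0.001, -0.0, -1.0]]
ft_force: [-2.8, 0.8, 5.6]
grip_width: 0.0534
[ 353  176   77   78 3297] ((464.64776611328125, -227.86415100097656), (410.6649169921875, 159.28565979003906), 86.91686248779297) [ 0.3773 -0.4295 -0.0098] [ 0.5452 -0.0217  0.0218]
245 [ 0.3784 -0.4023  0.013 ] [ 0.4907 -0.0231  0.0218]
-0.38 0.39621047969632206 0
-0.35 0.3834368617715685 0
-0.32 0.3844994571722456 0
-0.29 0.3860301451778274 0
-0.26 0.38672403082716456 0
-0.23 0.3889278507596896 0
-0.2 0.3912353653293405 0
-0.17 0.3920614993621375 0
-0.14 0.39328363050537657 0
-0.11 0.39545853583116175 0
-0.08 0.39690508746809755 0
-0.05 0.3984103311539052 0
```

```bash
python3 -m pendant '[40,0,0,-0.15,0,0,0,40,0,0,-0.2,0,0,0,40,0,0,-0.2,0,0,0,40,0,0,-0.15,0,0,0,40,0,-0.2,0,0,0,0,40,0,-0.35,0,0,0,0,40,0,-0.4,0,0,0,0,40,0,-0.4,0,0,0,0,40,0,-0.4,0,0,0,0,40,0,-0.4,0,0,0,0]'
python3 - <<'E'
from h import *
np.set_printoptions(precision=4,suppress=True)
im=cam("wrist"); save(im,"w4.png"); im=cam("side"); save(im,"s4.png",(250,100,490,300),3);s=observe(); print(s["position"],s["ft_force"],s["grip_width"])
E
```

```text
time_s: 8.0
position: [0.4787, -0.0094, 0.0562]
tool_rot: [[-1.0, 0.0, -0.0], [0.0, 1.0, -0.0], [0.0, -0.0, -1.0]]
ft_force: [-0.8, -0.1, -2.5]
grip_width: 0.0536
[ 0.4791 -0.0104  0.0562] [ 0.4356  0.7858 -2.9714] 0.05336994151960091
```

View pics/w4.png

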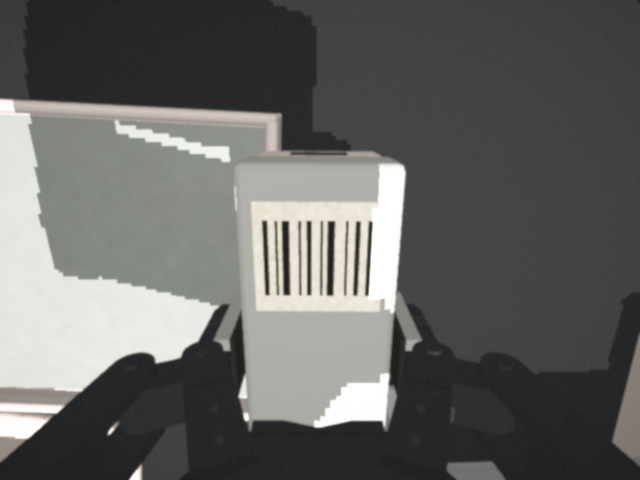

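View pics/s4.png

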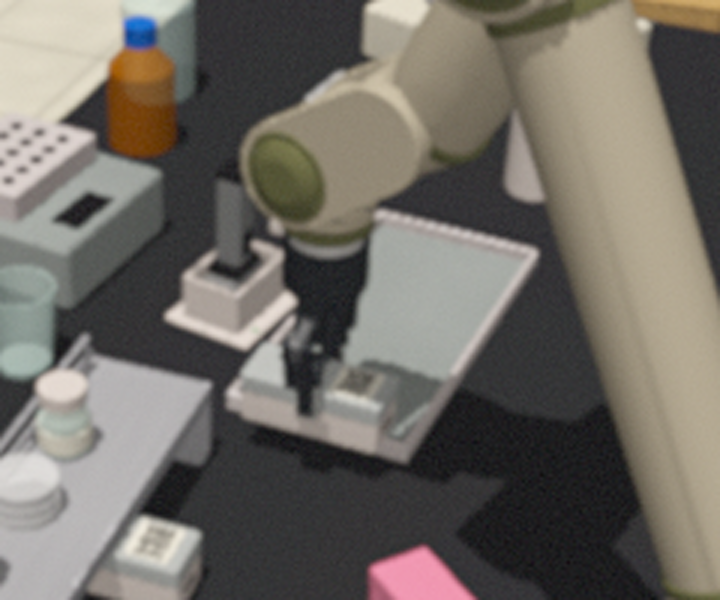

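```bash
python3 - <<'E'
from h import *
np.set_printoptions(precision=4,suppress=True)
im=cam("wrist")
for u,v in [(280,115),(10,102),(150,108),(10,390),(200,397)]: print((u,v),ray(im,u,v,0.018),pt(im,u,v))
E
```

```text
(280, 115) [ 0.3996 -0.0273  0.018 ] [ 0.3996 -0.0279  0.0123]
(10, 102) [ 0.3936 -0.1523  0.018 ] [ 0.3936 -0.1522  0.0182]
(150, 108) [ 0.3964 -0.0878  0.018 ] [ 0.3964 -0.0879  0.0176]
(10, 390) [ 0.5563 -0.1948  0.018 ] [ 0.5656 -0.2058  0.0072]
(200, 397) [ 0.5616 -0.0812  0.018 ] [ 0.4616 -0.0371  0.1298]
```

```bash
python3 -m pendant '[40,0,-0.3,0,0,0,0,40,0,-0.5,0,0,0,0,40,0,-0.6,0,0,0,0,40,0,-0.6,0,0,0,0,40,0,-0.6,0,0,0,0,40,0,-0.6,0,0,0,0,40,0,-0.6,0,0,0,0.1,40,0,-0.6,0,0,0,0.1,40,0.05,-0.6,0,0,0,0.15,40,0,-0.6,0,0,0,0,40,0,-0.5,0,0,0,0,40,0,-0.27,0,0,0,0]'
python3 -m pendant '[40,0,0,0,0,0,0]'
python3 - <<'E'
from h import *
np.set_printoptions(precision=4,suppress=True)
im=cam("wrist"); save(im,"w5.png"); im=cam("side"); save(im,"s5.png",(250,50,490,230),3);s=observe(); print(s["position"],s["ft_force"],s["grip_width"],s["tool_rot"])
E
```

```text
time_s: 9.35
position: [0.4717, -0.3277, 0.056]
tool_rot: [[-0.999, 0.05, -0.0], [0.05, 0.999, -0.0], [0.0, -0.0, -1.0]]
ft_force: [-0.3, 0.4, -2.6]
grip_width: 0.0532
time_s: 9.45
position: [0.4718, -0.3271, 0.056]
tool_rot: [[-0.999, 0.05, -0.0], [0.05, 0.999, 0.0], [0.0, 0.0, -1.0]]
ft_force: [-0.3, -0.0, -3.9]
grip_width: 0.0535
[ 0.4718 -0.325   0.056 ] [-1.0248  0.4757 -3.5833] 0.05347557802053812 [[-0.9988  0.0484 -0.0007]
 [ 0.0484  0.9988  0.0012]
 [ 0.0008  0.0012 -1.    ]]
```

View pics/w5.png

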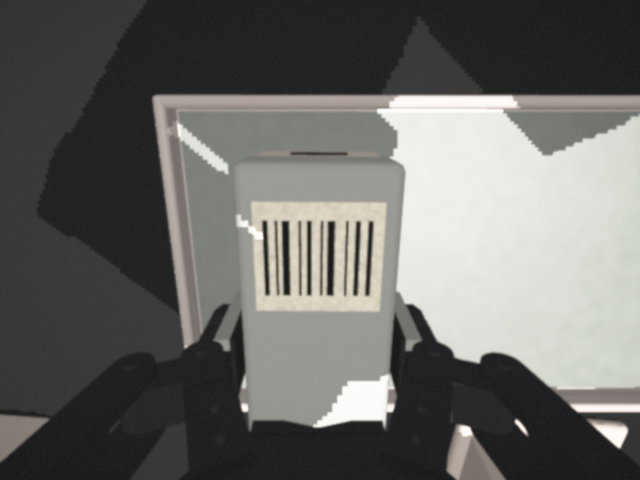

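```bash
python3 -m pendant '[40,-0.06,-0.06,0.15,0,0,0,40,0,0,0.2,0,0,0,40,0,0,0.15,0,0,0,40,0,0,0.1,0,0,0,40,0,0,0.03,0,0,0,60,0,0,0,0,0,0,60,0,0,0,0,0,0,72,0,0,0,0,0,0,72,0,0,0,0,0,0]'
```

```text
time_s: 10.45
position: [0.4748, -0.3295, 0.0248]
tool_rot: [[-0.999, 0.049, 0.0], [0.049, 0.999, -0.0], [-0.0, -0.0, -1.0]]
ft_force: [-0.0, -0.5, -0.3]
grip_width: 0.0716
```

```bash
python3 -m pendant '[80,0,0,-0.2,0,0,0,80,0,0,-0.5,0,0,0,80,0,0,-0.8,0,0,0,80,0,0.3,-0.8,0,0,0,85,0,0.6,-0.6,0,0,0,85,0,0.9,0,0,0,0,85,0,0.9,0,0,0,0,85,0,0.9,0,0,0,0,85,0,0.9,0,0,0,0,85,0,0.9,0,0,0,0,85,0,0.9,0,0,0,0,85,0,0.9,0,0,0,0]'
python3 -m pendant '[85,0,0.9,0,0,0,0,85,0,0.9,0,0,0,0,85,0,0.8,0,0,0,-0.2,85,0,0.6,0,0,0,-0.2,85,0,0.3,0,0,0,-0.28,85,0,0,0,0,0,0]'
cat > boxm.py <<'E'
from h import *
np.set_printoptions(precision=4,suppress=True)
im=cam("wrist"); C=cloud(im); f=im["frame"].astype(int); s=observe(); print(s["position"],s["tool_rot"])
import sys; save(im,sys.argv[1])
white=(f.max(2)-f.min(2)<45)&(f.min(2)>60)
for yc in map(float,sys.argv[2:]):
    m=(abs(C[...,2]-0.052)<0.006)&(abs(C[...,1]-yc)<0.045)&(C[...,0]<0.565)&white
    n,l,st,ce=cv2.connectedComponentsWithStats(m.astype(np.uint8)); i=1+np.argmax(st[1:,4]); B=C[l==i]
    y0=(np.percentile(B[:,1],2)+np.percentile(B[:,1],98))/2
    g=np.arange(-0.02,0.021,0.005); fx=[np.percentile(B[abs(B[:,1]-y0-y)<0.0025][:,0],3) for y in g]
    x0=np.mean(fx); xx=np.arange(x0+0.008,min(x0+.12,0.55),0.005)
    L=[];R=[]
    for x in xx:
        Q=B[abs(B[:,0]-x)<0.003]; L.append(np.percentile(Q[:,1],2));R.append(np.percentile(Q[:,1],98))
    L=np.array(L);R=np.array(R)
    print(yc,"front",x0,"yaw",np.degrees(-np.polyfit(g,fx,1)[0]),np.degrees(np.polyfit(xx,(L+R)/2,1)[0]),"midy",((L+R)/2).mean(),"w",(R-L).mean())
E
python3 boxm.py w6.png 0.215 0.34
```

```text
time_s: 11.65
position: [0.4922, 0.0319, 0.1707]
tool_rot: [[-0.999, 0.049, 0.001], [0.049, 0.999, -0.0], [-0.001, -0.0, -1.0]]
ft_force: [0.9, 0.6, -0.3]
grip_width: 0.085
time_s: 12.25
position: [0.499, 0.2061, 0.1701]
tool_rot: [[-0.999, -0.05, 0.0], [-0.05, 0.999, 0.0], [-0.0, 0.0, -1.0]]
ft_force: [0.2, -0.4, 0.2]
grip_width: 0.0854
[0.4991 0.2049 0.1701] [[-0.9989 -0.0471  0.0003]
 [-0.0471  0.9989 -0.0003]
 [-0.0003 -0.0003 -1.    ]]
0.215 front 0.5038261499697051 yaw 2.803026806183903 2.436741048834971 midy 0.21495224346146632 w 0.051313834401979265
0.34 front 0.5089427155286508 yaw 0.6263816019419849 0.41763267095654133 midy 0.33956238818493734 w 0.05143008871830624
```

View pics/w6.png

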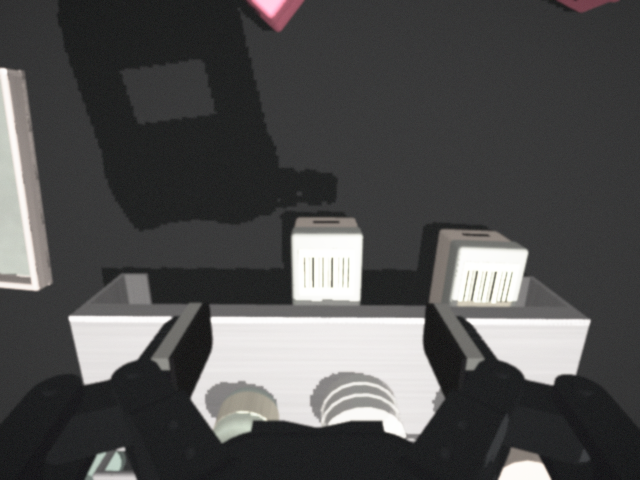

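```bash
python3 -m pendant '[85,-0.25,0.09,0.3,0,0,0,85,-0.3,0.09,0.4,0,0,0,85,0,0,0.5,0,0,0,85,0,0,0.5,0,0,0,85,0,0,0.5,0,0,0,85,0,0,0.4,0,0,0,85,0,0,0.24,0,0,0,85,0,0,0.1,0,0,0,85,0,0,0,0,0,0]'
python3 -m pendant '[40,0,0,0,0,0,0,40,0,0,0,0,0,0,40,0,0,0,0,0,0,40,0,0,0,0,0,0,40,0,0,0,0,0,0,40,0,0,0,0,0,0,40,0,0,0,0,0,0]' 40
```

```text
time_s: 13.2
position: [0.5265, 0.2146, 0.0229]
tool_rot: [[-0.999, -0.045, -0.0], [-0.045, 0.999, -0.0], [0.0, -0.0, -1.0]]
ft_force: [-0.2, 0.6, -0.6]
grip_width: 0.0855
time_s: 13.9
position: [0.5267, 0.2153, 0.0238]
tool_rot: [[-0.999, -0.046, 0.002], [-0.046, 0.999, 0.0], [-0.002, 0.0, -1.0]]
ft_force: [-1.6, -2.2, 6.8]
grip_width: 0.0533
```

```bash
python3 -m pendant '[40,0.1,0,0,0,0,0,40,0.15,0,0,0,0,0,40,0.2,0,0,0,0,0,40,0.2,0,0,0,0,0,40,0.2,0,0,0,0,0,40,0.22,0,0,0,0,0,40,0.22,0,0,0,0,0,40,0.22,0,0,0,0,0,40,0.22,0,0,0,0,0,40,0.15,0,0,0,0,0,40,0,0,0,0,0,0]' 
python3 -m pendant '[70,0,0,0,0,0,0,80,0,0,0,0,0,0,80,0,0,-0.02,0,0,0,80,-0.2,0,0,0,0,0,80,-0.25,0,0,0,0,0,80,-0.25,0,0,0,0,0,80,-0.18,0,0,0,0,0,80,0,0,0,0,0,0,40,0,0,0,0,0,0,40,0,0,0,0,0,0,40,0,0,0,0,0,0,40,0,0,0,0,0,0]' 50
python3 -m pendant '[40,0,0,0,0,0,0,40,0,0,0,0,0,0]'
python3 - <<'E'
from h import *
np.set_printoptions(precision=4,suppress=True)
im=cam("wrist"); save(im,"w7.png"); im=cam("side"); save(im,"s7.png",(200,150,440,380),3);s=observe(); print(s["position"],s["ft_force"],s["grip_width"])
E
```

```text
time_s: 15.0
position: [0.4322, 0.2111, 0.0238]
tool_rot: [[-0.999, -0.046, 0.002], [-0.046, 0.999, 0.001], [-0.002, 0.0, -1.0]]
ft_force: [-1.1, 0.5, 12.2]
grip_width: 0.0536
time_s: 16.2
position: [0.4758, 0.2129, 0.0239]
tool_rot: [[-0.999, -0.046, -0.001], [-0.046, 0.999, -0.0], [0.001, 0.0, -1.0]]
ft_force: [-1.2, 0.8, 3.1]
grip_width: 0.0531
time_s: 16.4
position: [0.4758, 0.2129, 0.0239]
tool_rot: [[-0.999, -0.046, -0.001], [-0.046, 0.999, -0.0], [0.001, 0.0, -1.0]]
ft_force: [-3.5, 1.0, 5.5]
grip_width: 0.0533
[0.4758 0.2129 0.0239] [-5.3087 -0.7421  6.4782] 0.05313098190578222
```

View pics/w7.png

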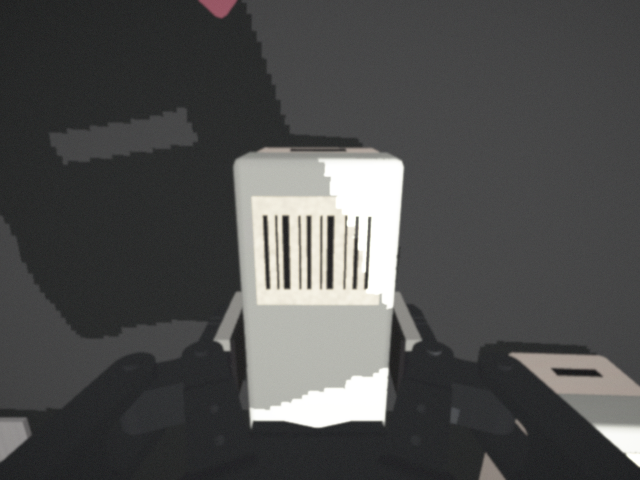

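View pics/s7.png

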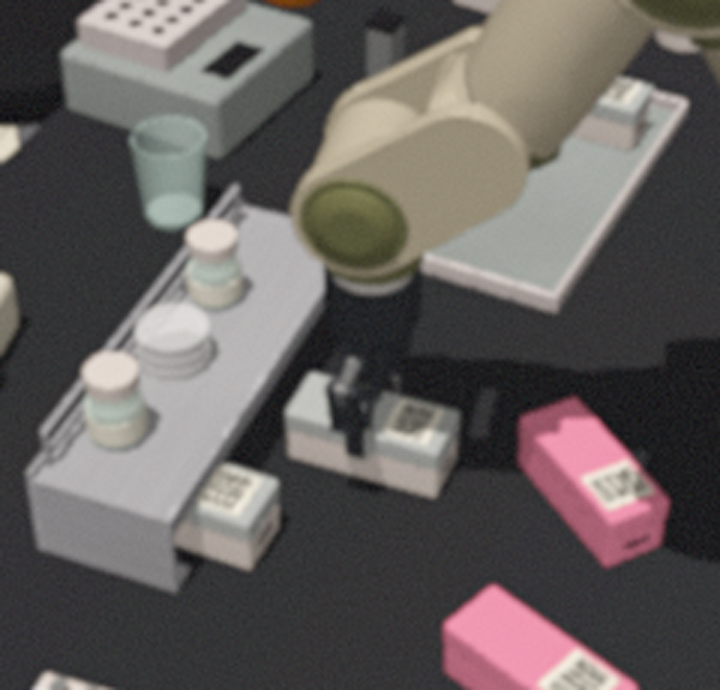

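```bash
python3 -m pendant '[40,0,0,-0.15,0,0,0,40,0,0,-0.2,0,0,0.2,40,0,0,-0.2,0,0,0.2,40,0,0,-0.15,0,0,0.28,40,-0.02,-0.3,0,0,0,0,40,-0.03,-0.5,0,0,0,0,40,-0.03,-0.5,0,0,0,0,40,-0.03,-0.5,0,0,0,0,40,-0.03,-0.5,0,0,0,0,40,-0.03,-0.5,0,0,0,0,40,-0.03,-0.5,0,0,0,0,40,-0.03,-0.5,0,0,0,0]'
python3 -m pendant '[40,-0.03,-0.5,0,0,0,0,40,-0.03,-0.5,0,0,0,0,40,-0.03,-0.5,0,0,0,0,40,-0.03,-0.5,0,0,0,0,40,-0.03,-0.5,0,0,0,0,40,-0.03,-0.5,0,0,0,0,40,-0.03,-0.5,0,0,0,0,40,-0.03,-0.5,0,0,0,0,40,-0.03,-0.5,0,0,0,0,40,-0.01,-0.33,0,0,0,0,40,0,0,0,0,0,0]'
python3 - <<'E'
from h import *
np.set_printoptions(precision=4,suppress=True)
im=cam("wrist"); save(im,"w8.png"); s=observe(); print(s["position"],s["ft_force"],s["grip_width"])
E
```

```text
time_s: 17.7
position: [0.4782, 0.0208, 0.059]
tool_rot: [[-0.999, 0.049, 0.0], [0.049, 0.999, -0.0], [-0.0, -0.0, -1.0]]
ft_force: [0.3, -0.2, -2.1]
grip_width: 0.0525
time_s: 18.8
position: [0.4804, -0.2215, 0.0588]
tool_rot: [[-0.999, 0.051, 0.0], [0.051, 0.999, -0.001], [-0.0, -0.001, -1.0]]
ft_force: [0.1, 0.3, -2.3]
grip_width: 0.0529
[ 0.4802 -0.22    0.0587] [-0.2742  1.177  -2.6072] 0.05323928706443815
```

View pics/w8.png

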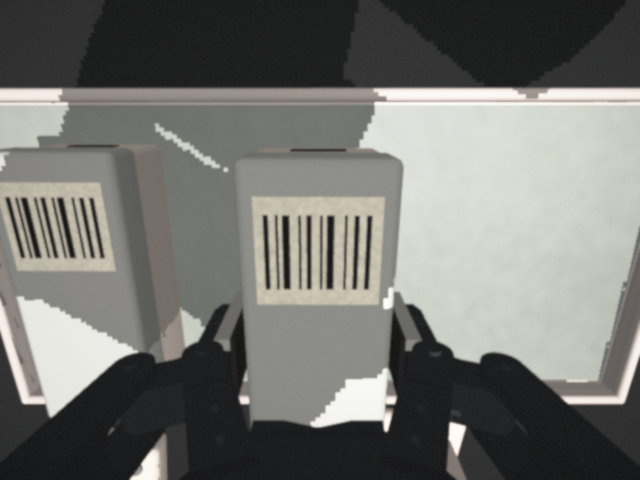

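```bash
python3 -m pendant '[40,0,0,0.15,0,0,0,40,0,0,0.2,0,0,0,40,0,0,0.15,0,0,0,40,0,0,0.1,0,0,0,40,0,0,0.02,0,0,0,60,0,0,0,0,0,0,60,0,0,0,0,0,0,72,0,0,0,0,0,0,72,0,0,0,0,0,0]'
python3 -m pendant '[72,0,0,-0.2,0,0,0,72,0,0,-0.5,0,0,0,72,0,0,-0.8,0,0,0,72,0,0.3,-0.8,0,0,0,85,0,0.6,-0.6,0,0,0,85,0,0.9,0,0,0,0,85,0,0.9,0,0,0,0,85,0,0.9,0,0,0,0,85,0,0.9,0,0,0,0,85,0,0.9,0,0,0,0,85,0,0.9,0,0,0,0,85,0,0.9,0,0,0,0]'
python3 -m pendant '[85,0,0.9,0,0,0,0,85,0,0.9,0,0,0,0,85,0,0.8,0,0,0,-0.2,85,0,0.6,0,0,0,-0.2,85,0,0.3,0,0,0,0,85,0,0.2,0,0,0,0]'
python3 boxm.py w9.png 0.34
```

```text
time_s: 19.75
position: [0.4808, -0.2194, 0.0278]
tool_rot: [[-0.999, 0.049, 0.0], [0.049, 0.999, -0.0], [-0.0, -0.0, -1.0]]
ft_force: [0.6, -0.2, 0.8]
grip_width: 0.0718
time_s: 20.95
position: [0.498, 0.1421, 0.1737]
tool_rot: [[-0.999, 0.049, 0.001], [0.049, 0.999, -0.0], [-0.001, 0.0, -1.0]]
ft_force: [0.9, -1.0, 0.2]
grip_width: 0.085
time_s: 21.55
position: [0.5049, 0.3258, 0.1732]
tool_rot: [[-1.0, -0.007, 0.0], [-0.007, 1.0, -0.0], [-0.0, -0.0, -1.0]]
ft_force: [-0.5, 0.2, 0.4]
grip_width: 0.0849
[0.5049 0.3263 0.1731] [[-1.     -0.0072  0.0002]
 [-0.0072  1.      0.0004]
 [-0.0002  0.0004 -1.    ]]
0.34 front 0.5088541697549479 yaw 0.6868817586038989 0.10102115467837103 midy 0.34076976107253926 w 0.05109729841237284
```

View pics/w9.png

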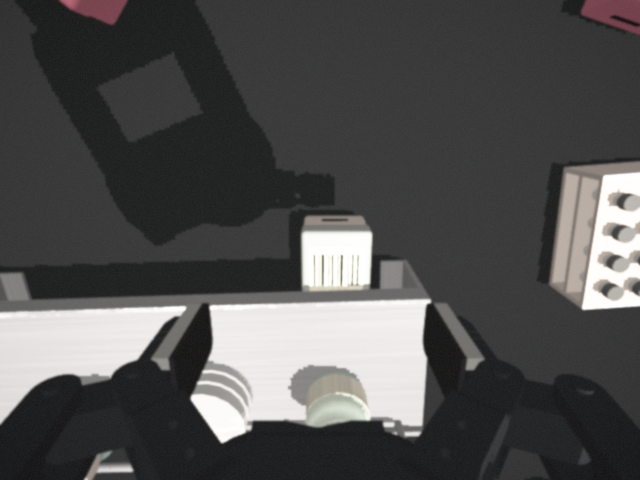

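```bash
python3 -m pendant '[85,-0.24,0.14,0.3,0,0,0,85,-0.24,0.14,0.4,0,0,0,85,0,0,0.5,0,0,0,85,0,0,0.5,0,0,0,85,0,0,0.5,0,0,0,85,0,0,0.45,0,0,0,85,0,0,0.24,0,0,0,85,0,0,0.1,0,0,0,85,0,0,0,0,0,0]'
python3 -m pendant '[40,0,0,0,0,0,0,40,0,0,0,0,0,0,40,0,0,0,0,0,0,40,0,0,0,0,0,0,40,0,0,0,0,0,0,40,0,0,0,0,0,0,40,0,0,0,0,0,0]' 40
```

```text
time_s: 22.5
position: [0.5293, 0.3388, 0.0235]
tool_rot: [[-1.0, -0.006, 0.0], [-0.006, 1.0, -0.0], [-0.0, -0.0, -1.0]]
ft_force: [-0.3, 0.3, 0.2]
grip_width: 0.0853
time_s: 23.2
position: [0.5295, 0.3395, 0.0245]
tool_rot: [[-1.0, -0.007, 0.002], [-0.007, 1.0, 0.001], [-0.002, 0.001, -1.0]]
ft_force: [-0.6, -0.2, 6.4]
grip_width: 0.0534
```

```bash
python3 -m pendant '[40,0.1,0,0,0,0,0,40,0.15,0,0,0,0,0,40,0.2,0,0,0,0,0,40,0.2,0,0,0,0,0,40,0.2,0,0,0,0,0,40,0.25,0,0,0,0,0,40,0.25,0,0,0,0,0,40,0.25,0,0,0,0,0,40,0.23,0,0,0,0,0,40,0.15,0,0,0,0,0,40,0,0,0,0,0,0]' 
python3 -m pendant '[70,0,0,0,0,0,0,80,0,0,0,0,0,0,80,0,0,-0.02,0,0,0,80,-0.2,0,0,0,0,0,80,-0.25,0,0,0,0,0,80,-0.25,0,0,0,0,0,80,-0.22,0,0,0,0,0,80,0,0,0,0,0,0,40,0,0,0,0,0,0,40,0,0,0,0,0,0,40,0,0,0,0,0,0,40,0,0,0,0,0,0]' 50
python3 -m pendant '[40,0,0,0,0,0,0,40,0,0,0,0,0,0]'
python3 - <<'E'
from h import *
np.set_printoptions(precision=4,suppress=True)
im=cam("wrist"); save(im,"w10.png"); im=cam("side"); save(im,"s10.png",(200,50,490,380),2.4);s=observe(); print(s["position"],s["ft_force"],s["grip_width"])
E
```

```text
time_s: 24.3
position: [0.4295, 0.339, 0.0245]
tool_rot: [[-1.0, -0.008, 0.002], [-0.008, 1.0, 0.001], [-0.002, 0.001, -1.0]]
ft_force: [-1.6, 0.1, 11.6]
grip_width: 0.0535
time_s: 25.5
position: [0.4757, 0.3389, 0.0245]
tool_rot: [[-1.0, -0.007, -0.0], [-0.007, 1.0, -0.0], [0.0, -0.0, -1.0]]
ft_force: [-0.5, 0.3, 1.7]
grip_width: 0.053
time_s: 25.7
position: [0.4756, 0.3389, 0.0245]
tool_rot: [[-1.0, -0.007, -0.0], [-0.007, 1.0, -0.0], [0.0, -0.0, -1.0]]
ft_force: [-1.9, 0.3, 4.0]
grip_width: 0.0533
[0.4756 0.3389 0.0245] [-2.7298 -1.0302  5.6621] 0.053139056862910726
```

View pics/w10.png

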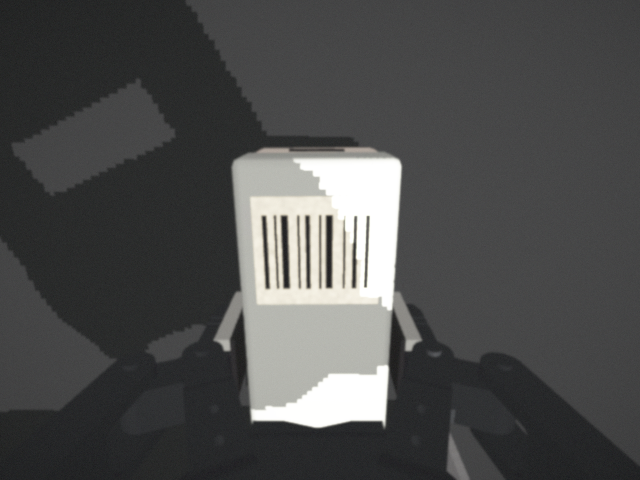

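View pics/s10.png

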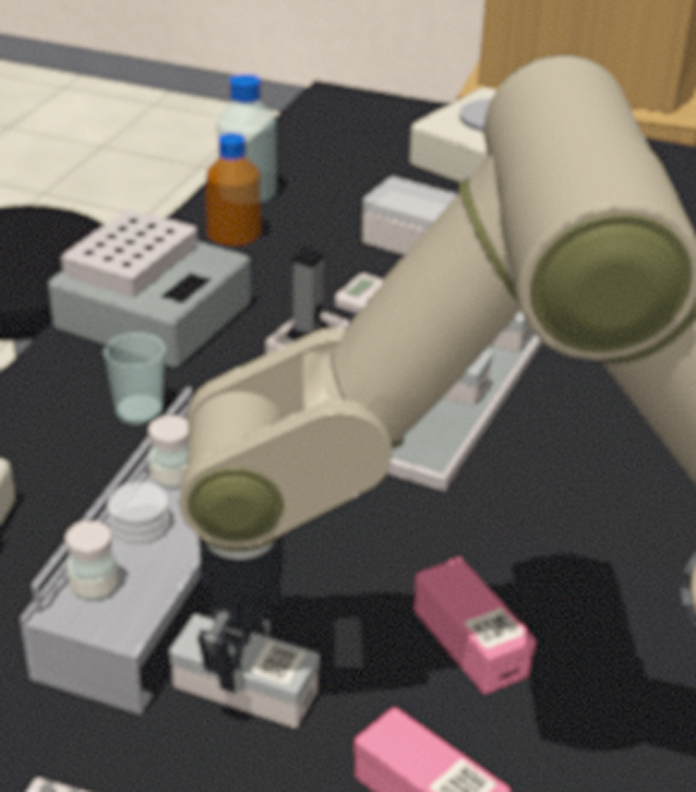

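```bash
python3 -m pendant '[40,0,0,-0.15,0,0,0,40,0,0,-0.2,0,0,0.1,40,0,0,-0.2,0,0,0.15,40,0,0,-0.15,0,0,0.15,40,-0.02,-0.3,0,0,0,0,40,-0.035,-0.5,0,0,0,0,40,-0.035,-0.5,0,0,0,0,40,-0.035,-0.5,0,0,0,0,40,-0.035,-0.5,0,0,0,0,40,-0.035,-0.5,0,0,0,0,40,-0.035,-0.5,0,0,0,0,40,-0.035,-0.5,0,0,0,0]'
python3 -m pendant '[40,-0.035,-0.5,0,0,0,0,40,-0.035,-0.5,0,0,0,0,40,-0.035,-0.5,0,0,0,0,40,-0.035,-0.5,0,0,0,0,40,-0.035,-0.5,0,0,0,0,40,-0.035,-0.5,0,0,0,0,40,-0.035,-0.5,0,0,0,0,40,-0.035,-0.5,0,0,0,0,40,-0.035,-0.5,0,0,0,0,40,-0.035,-0.5,0,0,0,0,40,0,-0.14,0,0,0,0,40,0,0,0,0,0,0]'
python3 - <<'E'
from h import *
np.set_printoptions(precision=4,suppress=True)
im=cam("wrist"); save(im,"w11.png"); s=observe(); print(s["position"],s["ft_force"],s["grip_width"])
E
```

```text
time_s: 27.0
position: [0.4795, 0.1467, 0.0593]
tool_rot: [[-0.999, 0.049, -0.0], [0.049, 0.999, -0.0], [0.0, -0.0, -1.0]]
ft_force: [0.6, 0.2, -2.4]
grip_width: 0.0529
time_s: 28.2
position: [0.4843, -0.1099, 0.0592]
tool_rot: [[-0.999, 0.051, -0.0], [0.051, 0.999, 0.0], [0.0, 0.0, -1.0]]
ft_force: [-0.3, -0.1, -2.1]
grip_width: 0.0531
[ 0.4843 -0.109   0.0593] [ 0.7323 -1.0308 -2.2708] 0.0532117232346754
```

View pics/w11.png

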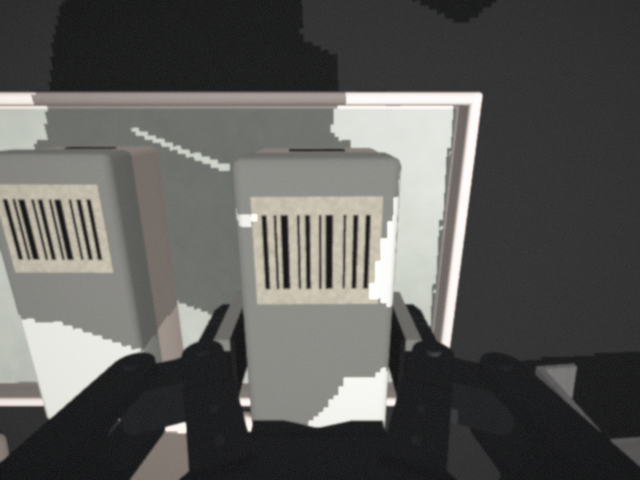

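```bash
python3 -m pendant '[40,0,0,0.15,0,0,0,40,0,0,0.2,0,0,0,40,0,0,0.15,0,0,0,40,0,0,0.1,0,0,0,40,0,0,0.02,0,0,0,60,0,0,0,0,0,0,60,0,0,0,0,0,0,72,0,0,0,0,0,0,72,0,0,0,0,0,0]'
python3 -m pendant '[72,0,0,-0.2,0,0,0,72,0,0,-0.5,0,0,0,72,0,0,-0.8,0,0,0,72,0,0,-0.8,0,0,0,80,0,-0.4,-0.8,0,0,0,80,0,-0.4,-0.8,0,0,0,80,0,-0.4,-0.8,0,0,0,80,0,-0.4,-0.6,0,0,0,80,0,-0.4,-0.3,0,0,0,80,0,-0.2,0,0,0,0,80,0,0,0,0,0,0]'
python3 - <<'E'
from h import *
np.set_printoptions(precision=4,suppress=True)
im=cam("wrist"); save(im,"w12.png"); im=cam("side"); save(im,"s12.png"); im=cam("scene"); save(im,"c12.png",(120,220,420,420),2.6);s=observe(); print(s["position"],s["ft_force"],s["grip_width"])
E
```

```text
time_s: 29.15
position: [0.4849, -0.1091, 0.0283]
tool_rot: [[-0.999, 0.049, 0.0], [0.049, 0.999, -0.0], [-0.0, -0.0, -1.0]]
ft_force: [0.9, -0.0, -0.2]
grip_width: 0.0719
time_s: 30.25
position: [0.4791, -0.2195, 0.3077]
tool_rot: [[-0.999, 0.05, -0.001], [0.05, 0.999, 0.001], [0.001, 0.001, -1.0]]
ft_force: [0.3, 0.3, -0.4]
grip_width: 0.0799
[ 0.4792 -0.218   0.3073] [ 0.4883  1.1994 -0.3273] 0.07997691536225807
```

View pics/w12.png

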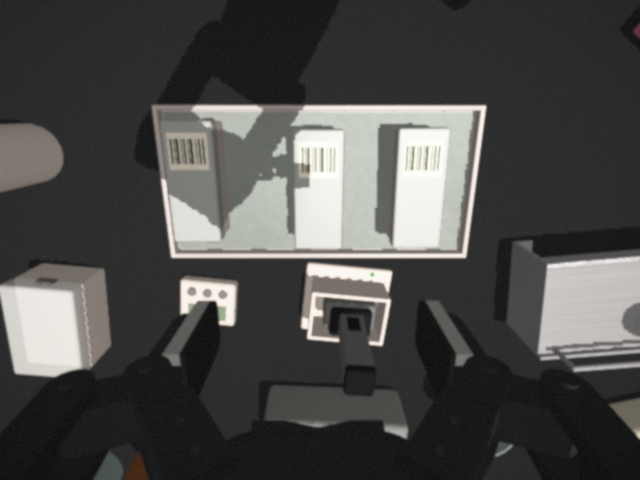

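View pics/s12.png

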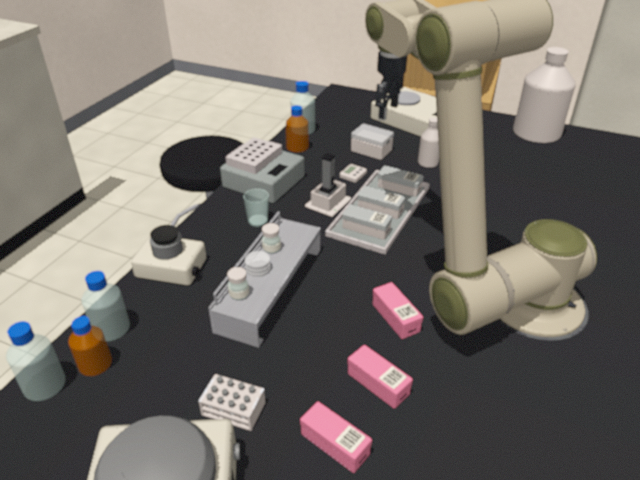

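View pics/c12.png

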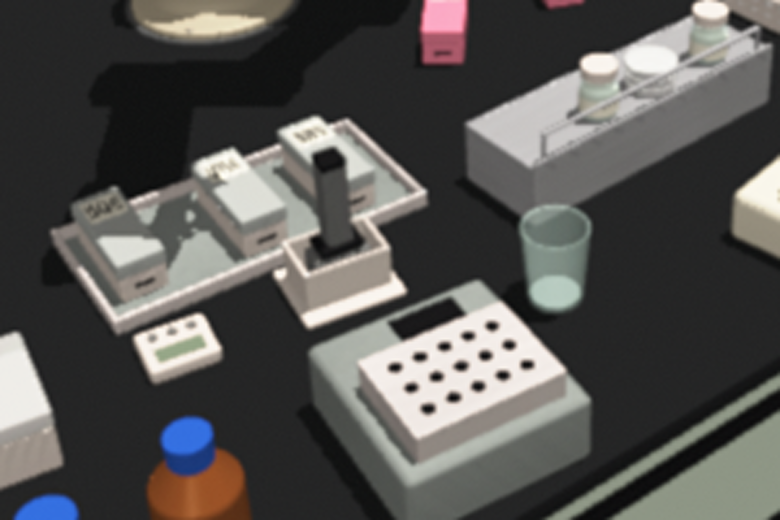

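```bash
cat > lab.py <<'E'
from h import *
np.set_printoptions(precision=4,suppress=True)
im=cam("wrist"); C=cloud(im); f=im["frame"].astype(int)
for yc in (-0.33,-0.22,-0.11):
    m=(abs(C[...,2]-0.056)<0.005)&(abs(C[...,1]-yc)<0.05)&(C[...,0]<0.57)&(C[...,0]>0.38)
    n,l,st,ce=cv2.connectedComponentsWithStats(m.astype(np.uint8)); i=1+np.argmax(st[1:,4]); B=C[l==i]
    r=cv2.minAreaRect((B[:,:2]*1000).astype(np.float32)); c=np.array(r[0]);print("box",yc,r,"z",np.median(B[:,2]),B[:,2].std())
    g=f.sum(2)/3; g2=cv2.GaussianBlur(g.astype(np.float32),(0,0),6)
    X=C[...,0]; dark=(l==i)&(g<g2-18)&(X<c[0]/1000-0.005)&(X>c[0]/1000-0.06)&(abs(C[...,1]-c[1]/1000)<0.021)
    v,u=np.nonzero(dark); Q=np.array([ray(im,a,b,0.056) for a,b in zip(u,v)])
    print("   bars mid",(np.percentile(Q,3,0)+np.percentile(Q,97,0))/2,len(Q))
E
python3 lab.py
python3 - <<'E'
from h import *
np.set_printoptions(precision=4,suppress=True)
for n in ("wrist","side","scene"):
    im=cam(n); C=cloud(im); f=im["frame"].astype(int)
    D=(C[...,0]>0.58)&(C[...,0]<0.70)&(C[...,1]>-0.25)&(C[...,1]<-0.1)
    for z,t in ((0.168,"top"),(0.055,"rim")):
        P=C[D&(abs(C[...,2]-z)<0.005)&((f.min(2)>90) if t=="rim" else (f.max(2)<140))]
        if len(P)>8: print(n,t,len(P),P.mean(0),np.percentile(P,2,0),np.percentile(P,98,0),cv2.minAreaRect((P[:,:2]*1000).astype(np.float32)))
    P=C[D&(C[...,2]>0.09)&(C[...,2]<0.175)]
    if len(P)>8: print(n,"neck",len(P),np.percentile(P,2,0),np.percentile(P,98,0))
E
```

```text
box -0.33 ((464.3587341308594, -353.84429931640625), (54.4234619140625, 130.73165893554688), 87.20706176757812) z 0.056725290853536364 0.001067697850043745
   bars mid [ 0.4291 -0.3534  0.056 ] 243
box -0.22 ((479.87225341796875, -218.21791076660156), (54.05513000488281, 132.3260955810547), 86.97425079345703) z 0.056654665860271416 0.0009479808167904151
   bars mid [ 0.4534 -0.2189  0.056 ] 327
box -0.11 ((483.2002868652344, -108.02962493896484), (54.70917892456055, 130.799072265625), 87.4962158203125) z 0.05653203242683762 0.0010448170565901021
   bars mid [ 0.4487 -0.1066  0.056 ] 219
wrist top 871 [ 0.636  -0.1881  0.1685] [ 0.6235 -0.202   0.1636] [ 0.651  -0.1743  0.1703] ((638.0758056640625, -187.7463836669922), (28.745473861694336, 30.673992156982422), 83.19744873046875)
wrist rim 1054 [ 0.6326 -0.1872  0.0545] [ 0.6011 -0.238   0.0503] [ 0.6736 -0.1415  0.0571] ((638.2595825195312, -189.7074432373047), (94.24613952636719, 65.26145935058594), 81.32244110107422)
wrist neck 2178 [ 0.6231 -0.2025  0.0932] [ 0.6496 -0.1736  0.1701]
side top 52 [ 0.636  -0.1848  0.1661] [ 0.623  -0.2004  0.1636] [ 0.6508 -0.1684  0.1695] ((637.0873413085938, -184.5574493408203), (33.51695251464844, 28.668643951416016), 85.8614501953125)
side rim 107 [ 0.6294 -0.1793  0.0526] [ 0.599  -0.236   0.0501] [ 0.6719 -0.1343  0.0573] ((636.79345703125, -187.02508544921875), (101.53134155273438, 67.80883026123047), 80.9599609375)
side neck 312 [ 0.6212 -0.2003  0.0922] [ 0.6507 -0.1672  0.1681]
scene top 80 [ 0.6415 -0.1916  0.1686] [ 0.6262 -0.2049  0.1643] [ 0.6554 -0.178   0.1727] ((642.3972778320312, -190.67843627929688), (28.57427406311035, 32.482940673828125), 82.32276153564453)
scene rim 228 [ 0.6463 -0.1945  0.0545] [ 0.6008 -0.2411  0.0502] [ 0.6754 -0.1436  0.0596] ((638.72509765625, -191.50257873535156), (96.37074279785156, 73.74751281738281), 82.49958038330078)
scene neck 379 [ 0.6251 -0.2051  0.0917] [ 0.6557 -0.1778  0.1725]
```

```bash
python3 -m pendant '[85,-0.4,0.1,0,0,0,0,85,-0.6,0.15,0,0,0,0,85,-0.6,0.15,0,0,0,0,85,-0.6,0.15,0.2,0,0,0,85,-0.6,0.15,0.3,0,0,0,85,-0.34,0.056,0.3,0,0,0,85,0,0,0.4,0,0,0.3,85,0,0,0.4,0,0,0.33,85,0,0,0.3,0,0,0,85,0,0,0,0,0,0]'
python3 - <<'E'
from h import *
np.set_printoptions(precision=4,suppress=True)
im=cam("wrist"); save(im,"w13.png"); s=observe(); print(s["position"],s["tool_rot"]); C=cloud(im)
D=(C[...,0]>0.60)&(C[...,0]<0.68)&(C[...,1]>-0.22)&(C[...,1]<-0.15)
P=C[D&(abs(C[...,2]-0.168)<0.005)]
print(len(P),P.mean(0),np.percentile(P,2,0),np.percentile(P,98,0),cv2.minAreaRect((P[:,:2]*1000).astype(np.float32)))
E
```

```text
time_s: 31.6
position: [0.6375, -0.1882, 0.2108]
tool_rot: [[-0.991, 0.136, -0.004], [0.136, 0.991, 0.002], [0.005, 0.002, -1.0]]
ft_force: [-0.6, -0.1, 0.2]
grip_width: 0.0847
[ 0.6379 -0.1885  0.2126] [[-0.9907  0.1359 -0.0019]
 [ 0.1359  0.9907  0.001 ]
 [ 0.002   0.0007 -1.    ]]
2546 [ 0.6369 -0.1875  0.1688] [ 0.6239 -0.2013  0.1647] [ 0.6514 -0.1739  0.1703] ((638.1531982421875, -187.8307342529297), (28.370214462280273, 28.62532615661621), 83.2649154663086)
```

View pics/w13.png

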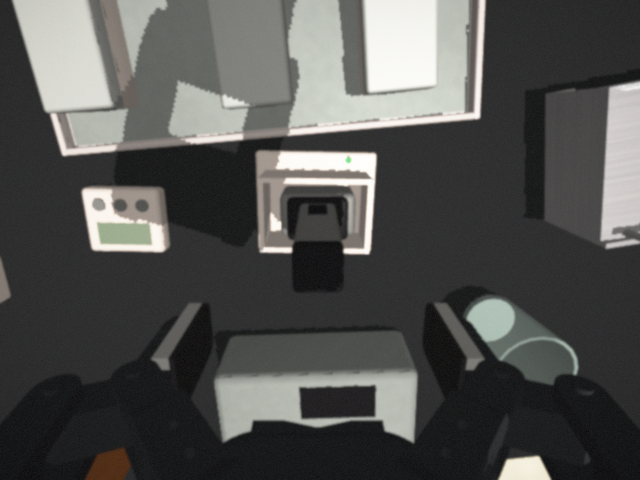

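```bash
python3 -m pendant '[85,0,0,0.4,0,0,-0.1,85,0,0.01,0.5,0,0,0,85,0,0,0.5,0,0,0,85,0,0,0.25,0,0,0,85,0,0,0.1,0,0,0,85,0,0,0,0,0,0]'
python3 -m pendant '[60,0,0,0,0,0,0,45,0,0,0,0,0,0,35,0,0,0,0,0,0,20,0,0,0,0,0,0,15,0,0,0,0,0,0,15,0,0,0,0,0,0,15,0,0,0,0,0,0,15,0,0,0,0,0,0]' 60
python3 -c "
from h import *
np.set_printoptions(precision=4,suppress=True)
s=observe(); print(s['position'],s['tool_rot'],s['ft_force'],s['grip_width'])"
```

```text
time_s: 32.25
position: [0.6385, -0.1885, 0.1264]
tool_rot: [[-0.992, 0.122, 0.001], [0.122, 0.992, -0.0], [-0.001, -0.0, -1.0]]
ft_force: [0.5, -0.0, 0.3]
grip_width: 0.0852
time_s: 33.05
position: [0.6385, -0.1884, 0.1264]
tool_rot: [[-0.992, 0.122, 0.001], [0.122, 0.992, -0.0], [-0.001, -0.0, -1.0]]
ft_force: [0.0, 1.5, 5.5]
grip_width: 0.0269
[ 0.6385 -0.1884  0.1264] [[-0.9925  0.1224  0.001 ]
 [ 0.1224  0.9925 -0.0003]
 [-0.001  -0.0002 -1.    ]] [0.0361 1.4771 5.46  ] 0.026934230484772118
```

```bash
python3 -m pendant '[15,0,0,-0.1,0,0,0,15,0,0,-0.25,0,0,0,15,0,0,-0.35,0,0,0,15,0,0,-0.4,0,0,0,15,0,0,-0.4,0,0,0,15,0,0,-0.4,0,0,-0.15,15,0,0,-0.36,0,0,-0.2,15,0,0,-0.2,0,0,-0.18,15,0,0,-0.1,0,0,0,15,0,0,0,0,0,0,15,0,0,0,0,0,0]' 70
python3 - <<'E'
from h import *
np.set_printoptions(precision=4,suppress=True)
im=cam("wrist"); save(im,"w14.png"); s=observe(); print(s["position"],s["tool_rot"],s["ft_force"],s["wrist_torque"],s["grip_width"])
im=cam("side"); save(im,"s14.png",(250,40,450,200),4)
E
```

```text
time_s: 34.15
position: [0.638, -0.1883, 0.2529]
tool_rot: [[-0.999, 0.049, -0.002], [0.049, 0.999, 0.001], [0.002, 0.001, -1.0]]
ft_force: [-0.1, -0.3, -1.9]
grip_width: 0.0273
[ 0.6379 -0.1883  0.2528] [[-0.9988  0.0492 -0.0017]
 [ 0.0492  0.9988  0.0009]
 [ 0.0018  0.0008 -1.    ]] [-0.3354  0.4172 -2.6703] [0.0548 0.0582 0.0462] 0.027190267671662376
```

View pics/w14.png

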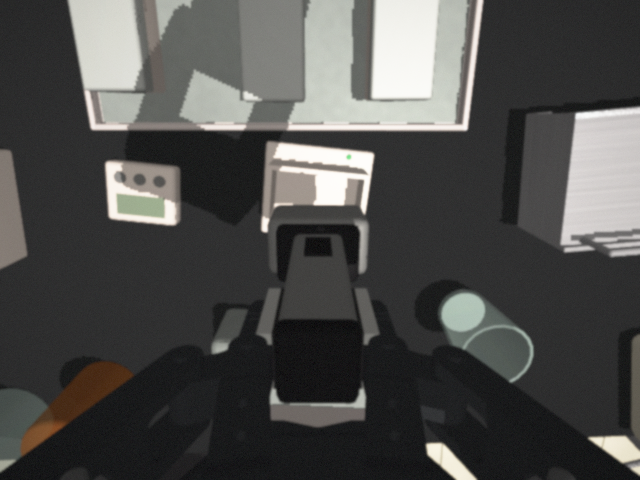

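View pics/s14.png

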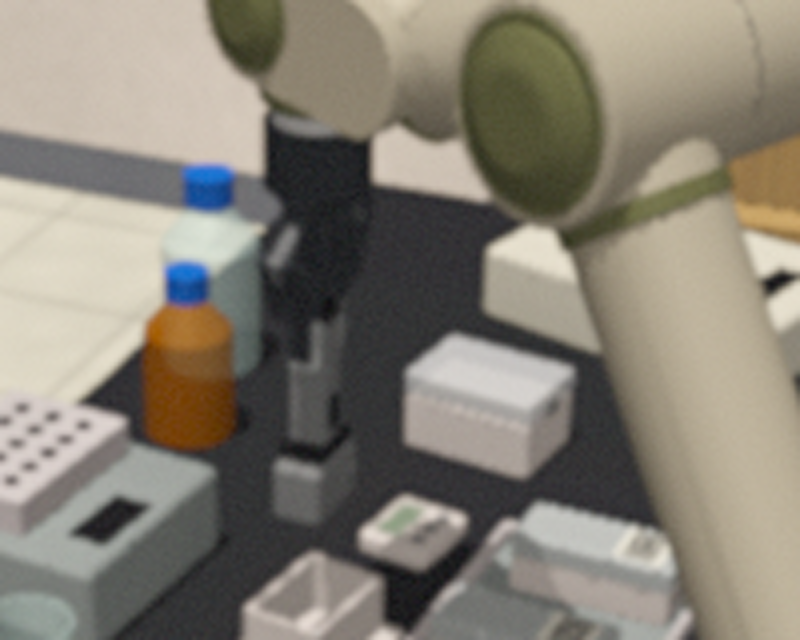

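```bash
python3 -m pendant '[15,0.2,0.07,0,0,0,0,15,0.4,0.15,0,0,0,0,15,0.45,0.17,0,0,0,0,15,0.45,0.17,0,0,0,0,15,0.45,0.17,0,0,0,0,15,0.45,0.17,0,0,0,0,15,0.45,0.17,0,0,0,0,15,0.45,0.17,0,0,0,0,15,0.35,0.14,0,0,0,0,15,0.22,0.08,0,0,0,0,15,0,0,0,0,0,0,15,0,0,0,0,0,0]'
cat > hold.py <<'E'
from h import *
import sys
np.set_printoptions(precision=4,suppress=True)
im=cam("wrist"); save(im,sys.argv[1]); s=observe(); print(s["position"],s["tool_rot"],s["ft_force"],s["grip_width"])
im=cam("side"); save(im,"s"+sys.argv[1],(280,60,480,220),4)
E
python3 hold.py w15.png
```

```text
time_s: 35.45
position: [0.449, -0.1063, 0.2539]
tool_rot: [[-0.999, 0.049, 0.0], [0.049, 0.999, -0.0], [-0.001, -0.0, -1.0]]
ft_force: [0.7, -0.1, -1.2]
grip_width: 0.0271
[ 0.4492 -0.1064  0.2537] [[-0.9988  0.049   0.0003]
 [ 0.049   0.9988 -0.0001]
 [-0.0003 -0.0001 -1.    ]] [-1.4577 -0.0421 -2.826 ] 0.027420116533260833
```

View pics/w15.png

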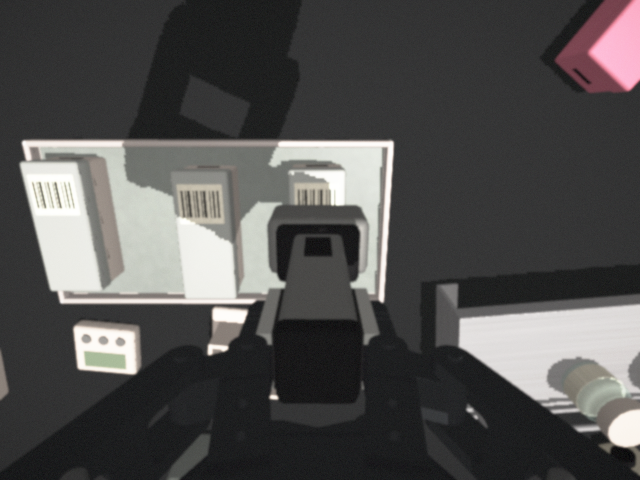

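View pics/sw15.png

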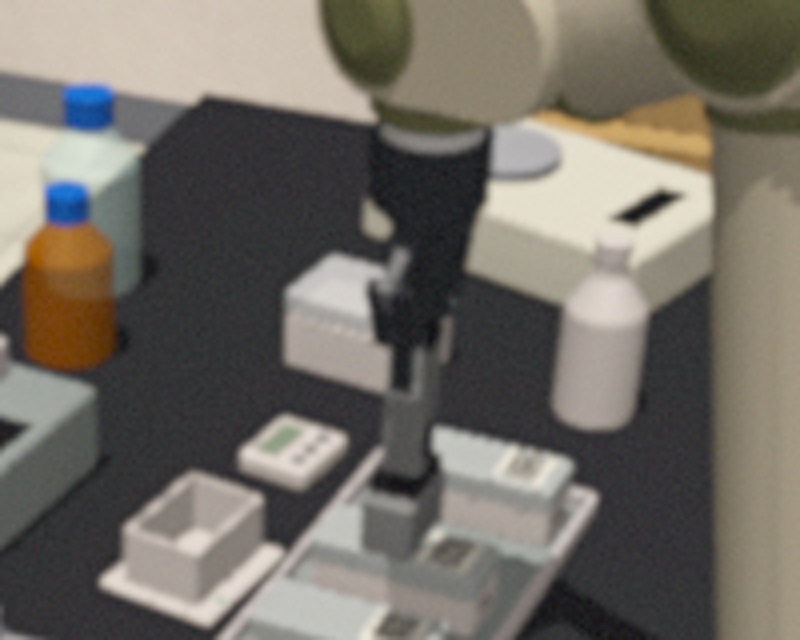

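```bash
python3 -m pendant '[15,0.02,0,0,0,0,0,15,0,0,0,0,0,0,15,0,0,0,0,0,0,15,0,0,0,0,0,0,15,0,0,0,0,0,0,15,0,0,0,0,0,0,15,0,0,0,0,0,0,15,0,0,0,0,0,0,15,0,0,0,0,0,0,15,0,0,0,0,0,0,15,0,0,0,0,0,0,15,0,0,0,0,0,0]'
python3 -m pendant '[15,0,0,0,0,0,0,15,0,0,0,0,0,0,15,0,0,0,0,0,0,15,0,0,0,0,0,0,15,0,0,0,0,0,0,15,0,0,0,0,0,0,15,0,0,0,0,0,0,15,0,0,0,0,0,0,15,0,0,0,0,0,0,15,0,0,0,0,0,0,15,0,0,0,0,0,0,15,0,0,0,0,0,0]'
python3 -m pendant '[15,0,0,0,0,0,0,15,0,0,0,0,0,0,15,0,0,0,0,0,0,15,0,0,0,0,0,0,15,0,0,0,0,0,0,15,0,0,0,0,0,0,15,0,0,0,0,0,0,15,0,0,0,0,0,0]'
python3 hold.py w16.png
python3 - <<'E'
from h import *
np.set_printoptions(precision=4,suppress=True)
for nm in ("wrist","side"):
    im=cam(nm); C=cloud(im); print(nm)
    for yc in (-0.35,-0.22,-0.10):
        m=(abs(C[...,2]-0.056)<0.004)&(abs(C[...,1]-yc)<0.05)&(C[...,0]<0.57)&(C[...,0]>0.38)
        n,l,st,ce=cv2.connectedComponentsWithStats(m.astype(np.uint8)); i=1+np.argmax(st[1:,4]); B=C[l==i]
        print(yc,len(B),np.percentile(B,1,0),np.percentile(B,99,0),cv2.minAreaRect((B[:,:2]*1000).astype(np.float32)))
E
```

```text
time_s: 36.75
position: [0.4475, -0.106, 0.2538]
tool_rot: [[-0.999, 0.049, 0.0], [0.049, 0.999, 0.0], [-0.0, 0.0, -1.0]]
ft_force: [-0.0, 0.3, -2.0]
grip_width: 0.0275
time_s: 37.95
position: [0.4475, -0.106, 0.2538]
tool_rot: [[-0.999, 0.049, 0.0], [0.049, 0.999, -0.0], [-0.0, -0.0, -1.0]]
ft_force: [-0.5, -0.2, -1.8]
grip_width: 0.0272
time_s: 38.75
position: [0.4475, -0.106, 0.2538]
tool_rot: [[-0.999, 0.049, 0.0], [0.049, 0.999, -0.0], [-0.0, -0.0, -1.0]]
ft_force: [-0.6, 0.5, -2.3]
grip_width: 0.0272
[ 0.4475 -0.106   0.2538] [[-0.9988  0.0488 -0.    ]
 [ 0.0488  0.9988  0.    ]
 [ 0.      0.     -1.    ]] [ 0.5771  0.2995 -1.8845] 0.027225276768856763
wrist
-0.35 7414 [ 0.3991 -0.3805  0.053 ] [ 0.5276 -0.3252  0.0587] ((464.07977294921875, -353.7427062988281), (55.608638763427734, 131.871337890625), 87.34744262695312)
-0.22 7048 [ 0.4147 -0.2447  0.0536] [ 0.5429 -0.1896  0.0586] ((479.4921569824219, -218.07949829101562), (54.75761795043945, 131.86038208007812), 86.85694885253906)
-0.1 1928 [ 0.4176 -0.1323  0.0533] [ 0.4487 -0.0797  0.0587] ((433.13970947265625, -105.86300659179688), (53.9538459777832, 31.34847068786621), 87.07354736328125)
side
-0.35 219 [ 0.3977 -0.3778  0.0521] [ 0.5025 -0.3184  0.0587] ((450.8657531738281, -348.2134094238281), (60.8749885559082, 110.6906967163086), 87.62919616699219)
-0.22 134 [ 0.4129 -0.2404  0.0521] [ 0.4629 -0.1864  0.0587] ((439.4321594238281, -212.86441040039062), (55.79646682739258, 51.766014099121094), 81.64835357666016)
-0.1 405 [ 0.4182 -0.1328  0.0521] [ 0.5449 -0.0757  0.059 ] ((482.1465148925781, -102.82601928710938), (61.858924865722656, 130.57984924316406), 88.65788269042969)
```

View pics/w16.png

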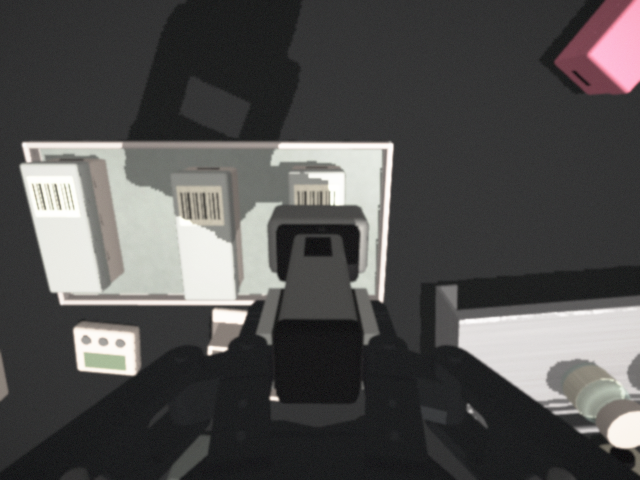

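View pics/sw16.png

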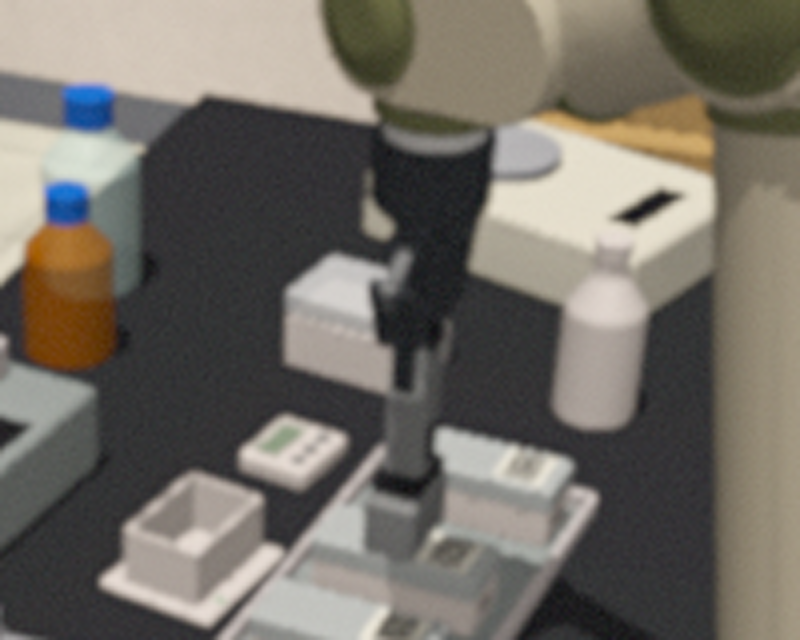

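```bash
python3 -m pendant '[15,0,-0.2,0,0,0,0,15,-0.02,-0.4,0,0,0,0,15,-0.02,-0.5,0,0,0,0,15,-0.02,-0.5,0,0,0,0,15,0,-0.4,0,0,0,0,15,0,-0.21,0,0,0,0,15,0,0,0,0,0,0,15,0,0,0,0,0,0]'
python3 hold.py w17.png
```

```text
time_s: 39.75
position: [0.445, -0.2161, 0.2538]
tool_rot: [[-0.999, 0.049, -0.0], [0.049, 0.999, 0.0], [0.0, 0.0, -1.0]]
ft_force: [0.1, 0.4, -1.0]
grip_width: 0.0274
[ 0.4451 -0.2158  0.2538] [[-0.9988  0.0484 -0.0001]
 [ 0.0484  0.9988  0.0004]
 [ 0.0001  0.0004 -1.    ]] [ 0.1016  0.1054 -1.3819] 0.02714045392511588
```

View pics/w17.png

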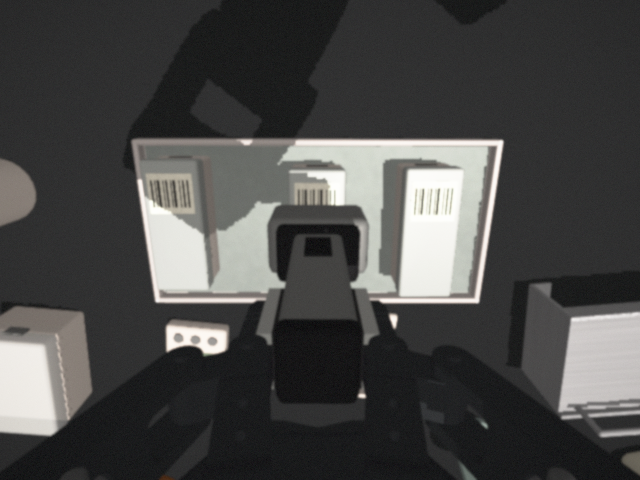

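Scanner still at the same place in the jaws (head at 320,235); middle label under it at (316,195). Hold.

```bash
python3 -m pendant '[15,0,0,0,0,0,0,15,0,0,0,0,0,0,15,0,0,0,0,0,0,15,0,0,0,0,0,0,15,0,0,0,0,0,0,15,0,0,0,0,0,0,15,0,0,0,0,0,0,15,0,0,0,0,0,0,15,0,0,0,0,0,0,15,0,0,0,0,0,0,15,0,0,0,0,0,0,15,0,0,0,0,0,0]'
python3 -m pendant '[15,0,0,0,0,0,0,15,0,0,0,0,0,0,15,0,0,0,0,0,0,15,0,0,0,0,0,0,15,0,0,0,0,0,0,15,0,0,0,0,0,0,15,0,0,0,0,0,0,15,0,0,0,0,0,0,15,0,0,0,0,0,0,15,0,0,0,0,0,0,15,0,0,0,0,0,0,15,0,0,0,0,0,0]'
python3 -m pendant '[15,0,0,0,0,0,0,15,0,0,0,0,0,0,15,0,0,0,0,0,0,15,0,0,0,0,0,0,15,0,0,0,0,0,0,15,0,0,0,0,0,0,15,0,0,0,0,0,0,15,0,0,0,0,0,0]'
python3 hold.py w18.png
python3 - <<'E'
from h import *
np.set_printoptions(precision=4,suppress=True)
im=cam("side"); C=cloud(im)
P=C[(abs(C[...,0]-0.445)<0.06)&(abs(C[...,1]+0.216)<0.06)&(C[...,2]>0.09)&(C[...,2]<0.19)]
print(len(P),np.percentile(P[:,2],[0,1,5]))
for z in (0.15,0.16,0.17,0.19,0.2): 
    Q=P[abs(P[:,2]-z)<0.006]; print(z,len(Q),Q.min(0) if len(Q) else 0,Q.max(0) if len(Q) else 0)
E
```

```text
time_s: 41.05
position: [0.4451, -0.2165, 0.2538]
tool_rot: [[-0.999, 0.049, -0.0], [0.049, 0.999, 0.0], [0.0, 0.0, -1.0]]
ft_force: [0.2, 0.3, -2.8]
grip_width: 0.0274
time_s: 42.25
position: [0.4451, -0.2165, 0.2538]
tool_rot: [[-0.999, 0.049, 0.0], [0.049, 0.999, 0.0], [-0.0, 0.0, -1.0]]
ft_force: [-0.3, 0.2, -1.6]
grip_width: 0.0273
time_s: 43.05
position: [0.4451, -0.2165, 0.2538]
tool_rot: [[-0.999, 0.049, 0.0], [0.049, 0.999, -0.0], [-0.0, -0.0, -1.0]]
ft_force: [-0.1, -0.1, -1.5]
grip_width: 0.0273
[ 0.4451 -0.2165  0.2538] [[-0.9988  0.0489  0.    ]
 [ 0.0489  0.9988 -0.    ]
 [-0.     -0.     -1.    ]] [-0.5387  0.5397 -1.3318] 0.0273138958130649
337 [0.1342 0.1361 0.1393]
0.15 74 [ 0.4232 -0.2399  0.1441] [ 0.4643 -0.1791  0.1559]
0.16 68 [ 0.4225 -0.2402  0.1541] [ 0.4614 -0.1778  0.1658]
0.17 90 [ 0.4231 -0.2473  0.1641] [ 0.4636 -0.177   0.1759]
0.19 42 [ 0.4249 -0.2385  0.1841] [ 0.4618 -0.1875  0.1899]
0.2 0 0 0
```

View pics/w18.png

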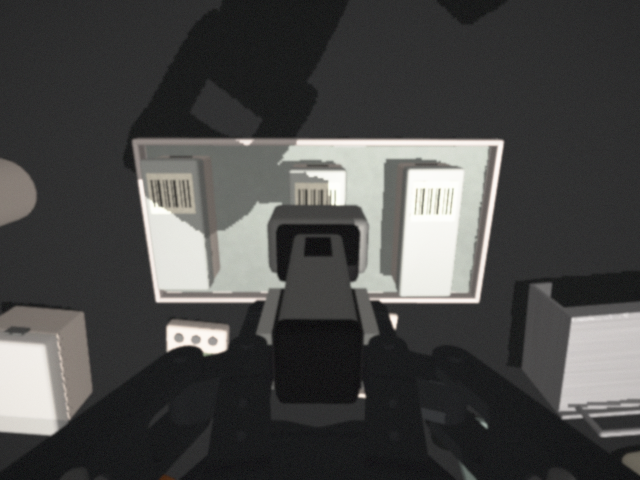

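```bash
python3 -m pendant '[15,0,-0.2,0,0,0,0,15,0.03,-0.4,0,0,0,0,15,0.04,-0.5,0,0,0,0,15,0.04,-0.5,0,0,0,0,15,0.04,-0.5,0,0,0,0,15,0.04,-0.4,0,0,0,0,15,0,-0.23,0,0,0,0,15,0,0,0,0,0,0,15,0,0,0,0,0,0]'
python3 hold.py w19.png
python3 lab.py | head -2
```

```text
time_s: 44.1
position: [0.429, -0.3519, 0.2537]
tool_rot: [[-0.999, 0.049, -0.0], [0.049, 0.999, 0.001], [0.0, 0.001, -1.0]]
ft_force: [-0.5, -0.2, -2.4]
grip_width: 0.0272
[ 0.4291 -0.3516  0.2539] [[-0.9988  0.0482  0.    ]
 [ 0.0482  0.9988  0.0004]
 [ 0.      0.0004 -1.    ]] [ 0.2071 -0.1771 -1.8207] 0.027142235092284035
box -0.33 ((414.32049560546875, -351.67462158203125), (54.049102783203125, 32.64323425292969), 87.19903564453125) z 0.05678651962420428 0.0010259570280707472
   bars mid [ 0.4036 -0.3472  0.056 ] 96
```

View pics/w19.png

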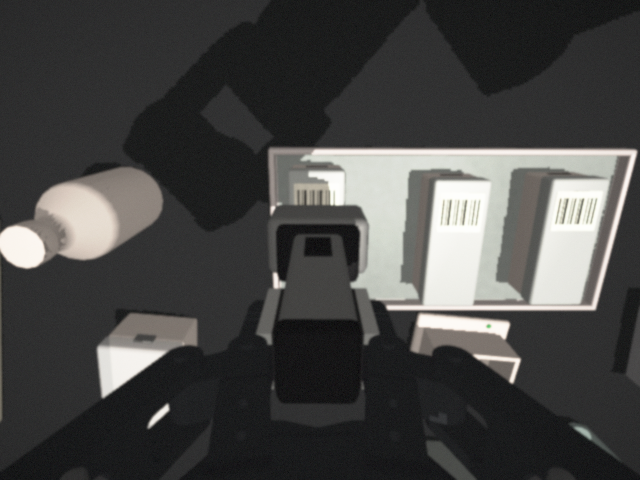

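```bash
python3 -m pendant '[15,0,0,0,0,0,0,15,0,0,0,0,0,0,15,0,0,0,0,0,0,15,0,0,0,0,0,0,15,0,0,0,0,0,0,15,0,0,0,0,0,0,15,0,0,0,0,0,0,15,0,0,0,0,0,0,15,0,0,0,0,0,0,15,0,0,0,0,0,0,15,0,0,0,0,0,0,15,0,0,0,0,0,0]'
python3 -m pendant '[15,0,0,0,0,0,0,15,0,0,0,0,0,0,15,0,0,0,0,0,0,15,0,0,0,0,0,0,15,0,0,0,0,0,0,15,0,0,0,0,0,0,15,0,0,0,0,0,0,15,0,0,0,0,0,0,15,0,0,0,0,0,0,15,0,0,0,0,0,0,15,0,0,0,0,0,0,15,0,0,0,0,0,0]'
python3 -m pendant '[15,0,0,0,0,0,0,15,0,0,0,0,0,0,15,0,0,0,0,0,0,15,0,0,0,0,0,0,15,0,0,0,0,0,0,15,0,0,0,0,0,0,15,0,0,0,0,0,0,15,0,0,0,0,0,0]'
python3 hold.py w20.png
```

```text
time_s: 45.45
position: [0.429, -0.3524, 0.2538]
tool_rot: [[-0.999, 0.049, 0.0], [0.049, 0.999, -0.0], [-0.0, -0.0, -1.0]]
ft_force: [-0.7, -0.7, -1.8]
grip_width: 0.0273
time_s: 46.65
position: [0.429, -0.3524, 0.2538]
tool_rot: [[-0.999, 0.049, 0.0], [0.049, 0.999, -0.0], [-0.0, -0.0, -1.0]]
ft_force: [-0.2, -0.3, -2.5]
grip_width: 0.0271
time_s: 47.45
position: [0.429, -0.3524, 0.2538]
tool_rot: [[-0.999, 0.049, -0.0], [0.049, 0.999, 0.0], [0.0, 0.0, -1.0]]
ft_force: [-0.1, -0.2, -1.8]
grip_width: 0.0272
[ 0.4289 -0.3524  0.2538] [[-0.9988  0.0489 -0.    ]
 [ 0.0489  0.9988  0.    ]
 [ 0.      0.     -1.    ]] [-0.6145  0.6582 -2.1588] 0.027312391544486354
```

View pics/w20.png

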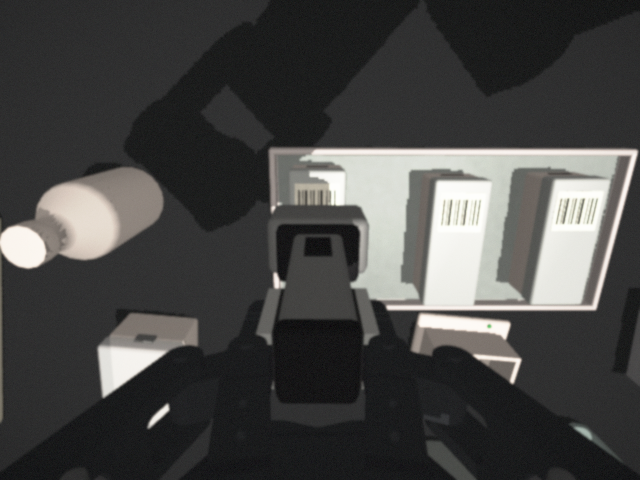

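```bash
python3 -m pendant '[15,-0.2,0.17,0,0,0,0,15,-0.4,0.35,0,0,0,0,15,-0.45,0.39,0,0,0,0,15,-0.45,0.39,0,0,0,0,15,-0.45,0.39,0,0,0,0,15,-0.45,0.39,0,0,0,0,15,-0.45,0.39,0,0,0,0,15,-0.45,0.39,0,0,0,0,15,-0.4,0.35,0,0,0,0.2,15,-0.22,0.19,0,0,0,0.2,15,-0.1,0.08,0,0,0,0.15,15,0,0,0,0,0,0]'
python3 -m pendant '[15,0,0,0,0,0,0,15,0,0,0,0,0,0]'
python3 hold.py w21.png
python3 - <<'E'
from h import *
np.set_printoptions(precision=4,suppress=True)
for n in ("side","scene","wrist"):
    im=cam(n); C=cloud(im); f=im["frame"].astype(int); save(im,n+"21.png",(200,100,460,400) if n!="wrist" else None,2 if n!="wrist" else 1)
    P=C[(C[...,0]>0.58)&(C[...,0]<0.70)&(C[...,1]>-0.26)&(C[...,1]<-0.1)&(abs(C[...,2]-0.055)<0.005)&(f.min(2)>60)]
    if len(P)>8: print(n,len(P),np.percentile(P,2,0),np.percentile(P,98,0),cv2.minAreaRect((P[:,:2]*1000).astype(np.float32)))
E
```

```text
time_s: 48.75
position: [0.6392, -0.1881, 0.2534]
tool_rot: [[-0.992, 0.124, -0.0], [0.124, 0.992, 0.0], [0.0, 0.0, -1.0]]
ft_force: [0.6, -0.1, -1.9]
grip_width: 0.0269
time_s: 48.95
position: [0.6382, -0.1896, 0.254]
tool_rot: [[-0.992, 0.126, 0.0], [0.126, 0.992, -0.0], [-0.0, -0.0, -1.0]]
ft_force: [-0.9, -0.8, -1.9]
grip_width: 0.0271
[ 0.6382 -0.1896  0.254 ] [[-0.992   0.126   0.0001]
 [ 0.126   0.992  -0.0001]
 [-0.0001 -0.0001 -1.    ]] [ 0.5092  0.523  -2.391 ] 0.02723259501515787
side 104 [ 0.6014 -0.2372  0.0501] [ 0.6726 -0.1369  0.0574] ((636.8583374023438, -187.25677490234375), (100.88685607910156, 67.03933715820312), 80.84156036376953)
scene 234 [ 0.6001 -0.2402  0.0504] [ 0.6751 -0.143   0.0596] ((636.545166015625, -191.0956573486328), (97.57662963867188, 73.30300903320312), 79.18281555175781)
wrist 944 [ 0.601  -0.2365  0.0507] [ 0.6493 -0.1407  0.0573] ((631.7288208007812, -188.76141357421875), (94.29973602294922, 51.20402526855469), 81.55973052978516)
```

View pics/w21.png

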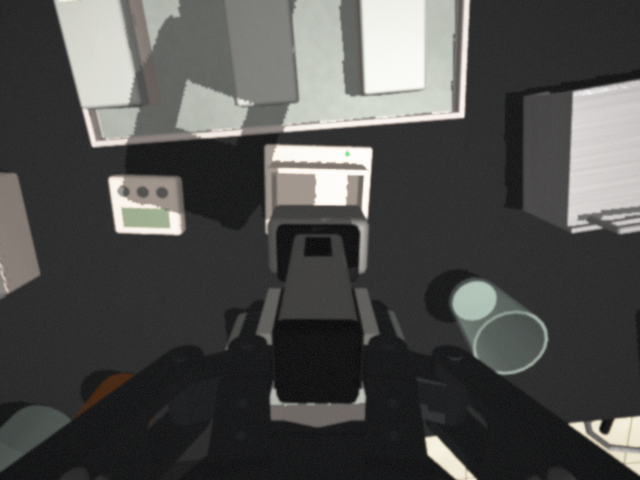

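View pics/side21.png

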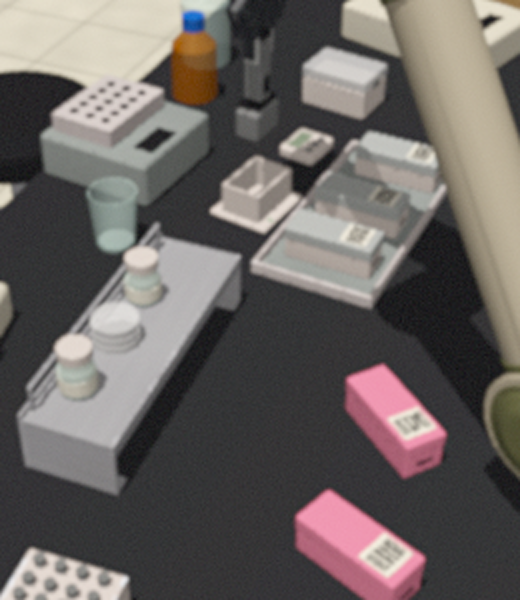

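View pics/scene21.png

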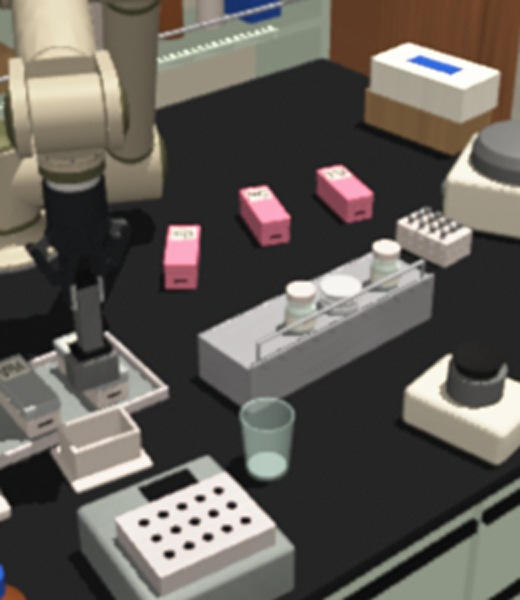

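```bash
python3 -m pendant '[15,0,0,0.2,0,0,0.08,15,0,0,0.3,0,0,0,15,0,0,0.3,0,0,0,15,0,0,0.3,0,0,0,15,0,0,0.25,0,0,0,15,0,0,0.2,0,0,0,15,0,0,0.2,0,0,0,15,0,0,0.2,0,0,0,15,0,0,0.2,0,0,0,15,0,0,0.15,0,0,0,15,0,0,0.1,0,0,0,15,0,0,0,0,0,0]'
```

```text
time_s: 50.4
position: [0.6385, -0.1889, 0.1331]
tool_rot: [[-0.991, 0.136, -0.001], [0.136, 0.991, 0.0], [0.001, 0.0, -1.0]]
ft_force: [-0.2, 0.0, -1.7]
grip_width: 0.027
```

```bash
python3 -m pendant '[15,0,0,0.06,0,0,0,15,0,0,0.05,0,0,0,15,0,0,0.03,0,0,0,15,0,0,0,0,0,0]'
```

```text
time_s: 50.8
position: [0.6386, -0.189, 0.1267]
tool_rot: [[-0.991, 0.136, -0.0], [0.136, 0.991, 0.0], [0.0, 0.0, -1.0]]
ft_force: [0.9, -0.3, -1.9]
grip_width: 0.0274
```

```bash
python3 -m pendant '[15,0,0,0.02,0,0,0,15,0,0,0,0,0,0,15,0,0,0,0,0,0]'
python3 hold.py w22.png
```

```text
time_s: 51.1
position: [0.6388, -0.189, 0.1264]
tool_rot: [[-0.991, 0.136, 0.001], [0.136, 0.991, -0.0], [-0.001, -0.0, -1.0]]
ft_force: [-0.9, 1.1, 3.0]
grip_width: 0.0273
[ 0.6388 -0.189   0.1264] [[-0.9907  0.1363  0.0009]
 [ 0.1363  0.9907 -0.0004]
 [-0.0009 -0.0003 -1.    ]] [-1.1831  0.9255  3.126 ] 0.027184532001791935
```

View pics/w22.png

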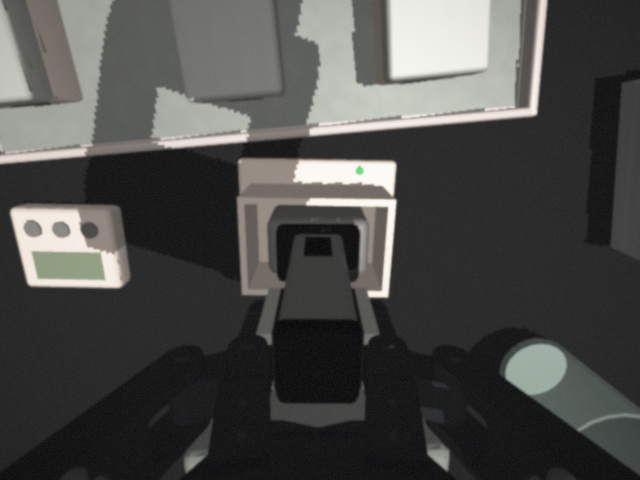

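Touched down (force flipped to +3 N, same height as at pick-up), head inside the holster. Release and retreat straight up.

```bash
python3 -m pendant '[32,0,0,0,0,0,0,45,0,0,0,0,0,0,65,0,0,0,0,0,0,85,0,0,0,0,0,0,85,0,0,0,0,0,0]'
python3 -m pendant '[85,0,0,-0.2,0,0,0,85,0,0,-0.4,0,0,0,85,0,0,-0.6,0,0,0,85,0,0,-0.8,0,0,0,85,0,0,-0.8,0,0,0,85,0,0,-0.6,0,0,0,85,0.5,0,0,0,0,0,85,0.7,0,0,0,0,0,85,0.7,0,0,0,0,0,85,0.5,0,0,0,0,0,85,0.4,0,0,0,0,0,85,0,0,0,0,0,0]'
python3 lab.py
python3 - <<'E'
from h import *
np.set_printoptions(precision=4,suppress=True)
print(observe()["position"])
for n in ("wrist","side","scene"):
    im=cam(n); C=cloud(im); f=im["frame"].astype(int); save(im,n+"23.png")
    D=(C[...,0]>0.60)&(C[...,0]<0.68)&(C[...,1]>-0.22)&(C[...,1]<-0.15)
    P=C[D&(abs(C[...,2]-0.168)<0.006)]
    if len(P)>8: print(n,len(P),np.median(P[:,2]),cv2.minAreaRect((P[:,:2]*1000).astype(np.float32)))
E
```

```text
time_s: 51.7
position: [0.6387, -0.189, 0.1257]
tool_rot: [[-0.991, 0.136, -0.0], [0.136, 0.991, 0.0], [0.0, 0.0, -1.0]]
ft_force: [-0.4, -0.6, -0.4]
grip_width: 0.0846
time_s: 52.9
position: [0.4985, -0.1695, 0.2974]
tool_rot: [[-0.991, 0.137, 0.001], [0.137, 0.991, -0.001], [-0.001, -0.001, -1.0]]
ft_force: [1.1, -1.2, -0.1]
grip_width: 0.0848
box -0.33 ((464.50665283203125, -353.7034912109375), (54.74049377441406, 132.4194793701172), 87.4267349243164) z 0.05675874827195683 0.0011287304475373248
   bars mid [ 0.432  -0.3516  0.056 ] 439
box -0.22 ((479.95074462890625, -218.28456115722656), (54.30479049682617, 132.352783203125), 86.88729858398438) z 0.056658506409391164 0.0009724552757279641
   bars mid [ 0.4478 -0.2167  0.056 ] 471
box -0.11 ((483.91888427734375, -108.02940368652344), (54.40309524536133, 132.1888885498047), 87.57026672363281) z 0.05659001583625689 0.0009762078706798867
   bars mid [ 0.4487 -0.1067  0.056 ] 237
[ 0.4996 -0.1699  0.2971]
wrist 973 0.16891673246782188 ((638.627685546875, -188.42649841308594), (28.466941833496094, 29.95673942565918), 81.49186706542969)
side 56 0.1653179092794455 ((636.5772705078125, -186.47166442871094), (34.41236114501953, 31.0552921295166), 81.63518524169922)
scene 96 0.1688131174511361 ((641.11328125, -191.92005920410156), (27.87140464782715, 33.19184494018555), 81.30475616455078)
```

View pics/wrist23.png

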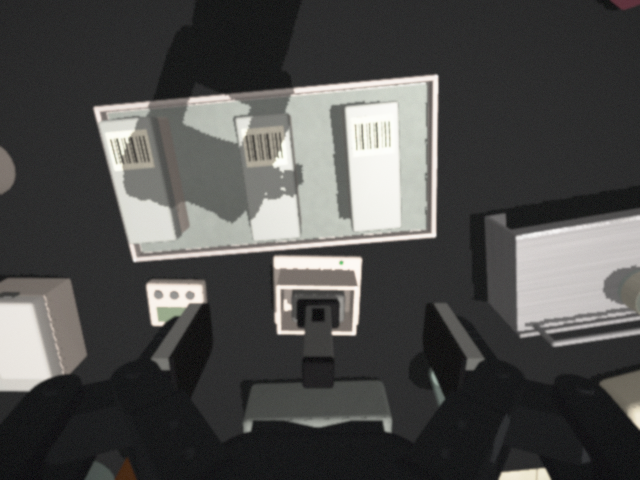

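View pics/scene23.png

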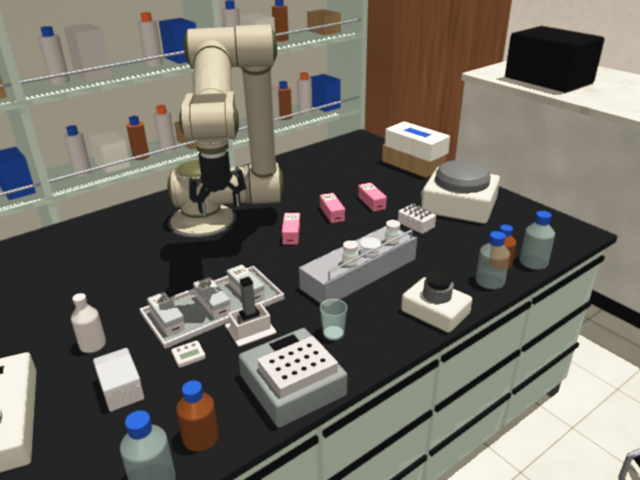

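View pics/side23.png

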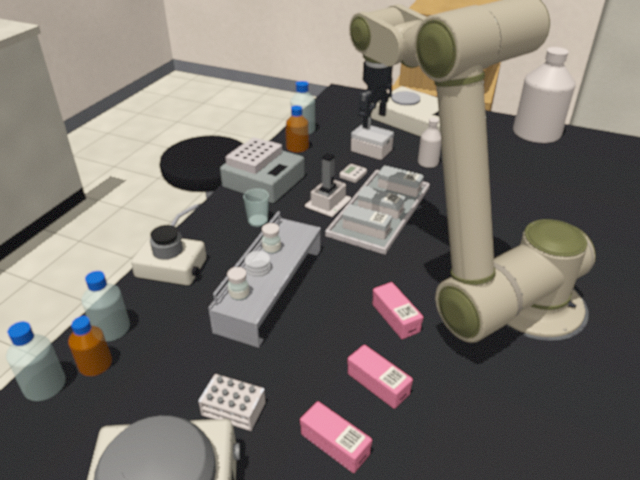

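```bash
python3 -c "
from rig import *
print(close_job())"
```

```text
the job is handed in; nothing more can be done
None
```

I did every step and handed the job in after about 53 s of the 210 s allowed. No verdict comes back, so the results below are from my own checks.

- **Boxes:** all three white freezer boxes were there. I slid each one straight out until it was clear of the lip, then gripped it at its middle and set it in the tray.
    - **Final check:** all three are upright and label up, with lids at 56.6 mm. They lie lengthwise front to back, within about 1° of the tray's direction.
    - **Knocked box:** the right box shifted about 25 mm in the tray while the arm was elsewhere. I found it still flat and inside the rim, so I left it there and used its new position for scanning.
- **Scanning:** I held the window over the left, middle and right labels in that order, more than 3 s each. It was about 79 mm above each label and within about 1 mm of the label centre I had measured. The middle label's bars, partly in shadow, read about 8 mm off before scanning, so I took that centre from the box outline. A later reading agreed to 3 mm.
- **Scanner:** it is back in the holster, head down. It touched down at the same height as when I picked it up, and its top measures 168.9 mm, against 168.5 mm before I picked it up. The side camera read 165 mm, at the edge of its accuracy.
- **Everything else:** in the last pictures, the jars, dishes, timer, beaker, bottles and pink look-alikes appear where they were at the start. I never noticed the grip slacken. The largest wrist force in the readings I took was about 13 N.

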